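# Fetch the coffee leveller from behind the jars

## Robot

A 6-joint arm with a two-finger parallel gripper is mounted at the origin on the work surface. World frame = base frame: x ahead of the robot, y to its left, z up, the work surface at z = 0. Lengths are in m, angles in rad, forces in N, time in s.
With the tool pointing down it reaches from about 0.3 to 1 m from the base axis. Payload 5.1 kg.
Tool frame: the origin (TCP) lies at the very end of the fingers, on their centre line; the grasp point (between the pads) lies 19 mm behind it; x points along the fingers, y is the direction in which the jaws open and shut, and the axes are right-handed (so a half turn about x gives the same grasp; the last joint's range is limited). The gripper opens to 95 mm and grips with 3 to 60 N. Pads are 20 mm wide; open, the fingers measure 119 mm over their backs; the gripper's body (75 mm by 180 mm) begins 59 mm behind the grasp point.
Start: joints at [-1.412, 0.124, 1.65, -0, 1.367, -0.083], TCP at [0.156, -0.631, 0.215] pointing down, gripper open.
Joint ranges: [-2.61, 2.61], [-1.02, 2.33], [0.03, 2.71], [-1.35, 4.49], [0.32, 2.68], [-2.91, 2.91]. Speed limits (rad/s): [2.57, 2.57, 3.14, 3.14, 3.14, 3.14].

## Interface

Orientations are given as a rotation vector (axis times angle).
In Python, from workcell import arm gives the robot as it stands. The module is installed in compiled form; this text tells all that it offers.
- The arm moves only by the tool step_arm, never from a script. Its argument "targets" is a list of rows, each an object of numbers: "claw": the closure, from 0 (fully open) to 1 (shut); "x", "y", "z": the shift along the tool's x, y, z in m; "ax", "ay", "az": the turn, a rotation vector about the tool's x, y, z in rad. A call has 1 to 5 rows; each row is the pose to reach, as a shift and turn from the pose commanded when the call began, along the tool's axes at that moment; what a row does not reach only later rows make up. A row lasts 1/12 s, in which the tool goes at most 41.7 mm and 7.16 degrees, less where a joint would pass 70% of its speed; a pose out of reach is approached as far as the arm can. A call with a gripper value outside its range is refused whole. The fingers move at their own pace and stop on an object; "newtons" is the grip in N (left out, the last holds). Time passes only in rows, so rows that repeat a pose let the fingers close. It gives the time, the measured TCP pose, the force and the opening at its end, in the units of the state.
- arm.observe(): the state, without advancing time (a new reading comes with each control period).
- arm.camera(name): name is "side" or "top"; returns a dict with "frame" (384x512x3 uint8, red, green, blue), "mtx" (3x3 intrinsics, pixels), "k1" (the pictures are not rectified: a ray, as slopes to the right and down, at radius r is drawn at 1 + k1 r^2 times it, then the intrinsics apply), "pose" (4x4, takes a point from camera to world coordinates). Camera axes: x right, y down, z forward; pixel columns grow to the right and rows downward; lengths in m; the calibration is good to about 2 mm. A picture is of the moment at which its call begins. There is no depth.
- arm.close_job(): hands the job in, once; it reports no verdict.
The state is a dict: "time": time; "qpos": joint angles; "qd": joint speeds; "joint_torque": joint torques, N m; "eef_pos": TCP position; "orientation": TCP orientation; "wrist_force": force on the tool from outside, world axes, zero at the start; "ft_torque": the same for the moment, N m; "width": finger opening in m.
Only numpy, scipy, OpenCV 4.12 (cv2) and the standard library are available. Lean on these libraries where they do the work, as an engineer would, in place of code of your own. Each camera call takes 0.05 s, during which the arm holds its last target. There are 200 camera calls.

## Task

The coffee leveller is boxed in on the wooden accessory board. First clear the three tall things around it (shaker, bottle and tin) so that all three stand on the side tray together; then set the leveller, steel side down, in the middle of the tamping mat; then put the shaker, bottle and tin back, each centred on the very cork spot it came from. Keep everything upright, and leave the milk pitcher, the cup and the tamper where they are.

Things in the scene. Friction and masses are not known exactly. Their poses are not given: they have to be found in the camera images.
- shaker_mid (a point): Cocoa shaker: upright steel cylinder 62 mm in diameter, 96 mm tall, with a low domed top (straight-sided up to 76 mm). Loose, 0.2-0.4 kg. The point is on its axis, half-way up (48 mm above its underside); z is up. Stands at the start on one of the three outer cork spots of the board.
- bottle_mid (a point): Sauce bottle: round amber glass bottle 58 mm in diameter with a paper band, straight-sided up to 88 mm, then a short narrow neck and a black cap, 120 mm tall in all; grip it high on the straight side. Loose, 0.3-0.6 kg. The point is on its axis, half-way up (60 mm above its underside); z is up. Stands at the start on another outer cork spot.
- tin_mid (a point): Square tea tin: aluminium box 56 x 56 mm (x, y square to its sides), 82 mm high, topped by a fixed 50 mm square wooden lid: 92 mm tall in all. Loose, 0.25-0.5 kg. The point is in its centre, half-way up (46 mm above its underside); z is up. Stands at the start on the remaining outer cork spot, its sides within 0.15 rad of square to the board.
- leveller_mid (a point): Coffee leveller: low round puck 58 mm in diameter and 40 mm tall, lower part steel, upper part black with a steel disc on top. Loose, 0.2-0.4 kg. The point is in its centre, half-way up (20 mm above its underside); z is up. Stands at the start on the middle cork spot of the board, between the three tall things, which stand too close for a gripper to come down on it.
- board_mid (a point): Dark wooden accessory board, fixed, 240 mm along y, slab from x = -120 to 80 mm, 10 mm thick. Point: on its top face, centre of the leveller's cork spot. x points away from the robot (yaw within 0.2 rad), z up. Outer cork spots (68 mm discs, flush) at (-70, 0), (0, 70), (0, -70) mm in this frame, one tall thing on each, in any arrangement. Rail 22 mm above the counter along x = 76 mm.
- tray_mid (a point): Side tray: grey plastic tray, fixed, 310 mm along its x and 130 mm along its y outside (300 x 120 mm inside), with a rim 12 mm above the counter. The point is at the centre of its floor, 6 mm above the counter; x is its long axis, z up. It lies to the left or to the right of the board. The three tall things fit in a row along its x, about 95 mm apart.
- mat_mid (a point): Tamping mat: black rubber mat, fixed, 150 x 150 mm, 8 mm thick, with a flush grey disc 72 mm in diameter in its middle. The point is at the centre of that disc on its top face; z is up. It lies on the other side of the board from the tray.
- pitcher_mid (a point): Steel milk pitcher with a side handle, 80 mm in diameter, 100 mm tall, standing beyond the board; the point is on its axis, 50 mm up. Not to be moved.
- cup_mid (a point): White espresso cup with a handle, 64 mm in diameter, 58 mm tall, standing beyond the board; the point is on its axis, 29 mm up. Not to be moved.
- tamper_mid (a point): Tamper: steel foot 58 mm in diameter with an upright wooden handle, 86 mm tall, standing beyond the board; the point is on its axis, 43 mm up. Not to be moved.

How it is judged:
By the outcome, as a careful person would: the job done as asked, in the order asked, and still so for the second after the job is handed in, with the robot touching nothing.
It also fails if it takes over 144 s, if anything falls off the work surface, if the arm or the gripper's body presses on something with over 40 N, if the wrist force passes 120 N, or if a joint passes its speed limit or range.

## Working session

There is one attempt and no reset: what is moved stays moved. The work goes in short steps, Python scripts to look and compute and a tool call to move; the robot and the scene stay as the last step left them, time stands still between calls to the robot, and variables do not carry over. Pictures are saved under pics/ and viewed, about 12 in all and at most 16, crops included, and the job is handed in when it is done.

Besides the shell and the picture viewer there is one more tool, called after "Request:" as name(argument=value, ...) on one line, values as JSON. step_arm: Moves the arm, as the interface text tells. Its arguments: {"type":"object","properties":{"targets":{"type":"array","items":{"type":"object","properties":{"claw":{"type":"number"},"x":{"type":"number"},"y":{"type":"number"},"z":{"type":"number"},"ax":{"type":"number"},"ay":{"type":"number"},"az":{"type":"number"}}}},"newtons":{"type":"number"}},"required":["targets"]}

```bash
mkdir -p pics; cat > h.py <<'E'
import numpy as np, cv2
from workcell import arm
from scipy.spatial.transform import Rotation as R
def snap(n,fn):
    c=arm.camera(n); cv2.imwrite('pics/'+fn,c['frame'][:,:,::-1]); return c
def ray(c,uv):
    K=c['mtx']; d=np.array([(uv[0]-K[0,2])/K[0,0],(uv[1]-K[1,2])/K[1,1]]); s=d.copy()
    for _ in range(20): s=d/(1+c['k1']*(s@s))
    T=c['pose']; return T[:3,3],T[:3,:3]@np.array([s[0],s[1],1])
def onz(c,uv,z):
    o,d=ray(c,uv); return (o+d*(z-o[2])/d[2])
def proj(c,p):
    T=c['pose']; q=T[:3,:3].T@(np.asarray(p)-T[:3,3]); s=q[:2]/q[2]; s=s*(1+c['k1']*(s@s)); K=c['mtx']
    return K[0,0]*s[0]+K[0,2],K[1,1]*s[1]+K[1,2]
E
python3 - <<'E'
from h import *
import pickle
for n in('top','side'):
    c=snap(n,n+'0.png'); print(n,c['mtx'].round(1).tolist(),c['k1'],c['pose'].round(3).tolist()); pickle.dump(c,open(n+'0.pkl','wb'))
s=arm.observe(); print({k:np.round(v,3).tolist() for k,v in s.items()}); print(R.from_rotvec(s['orientation']).as_matrix().round(3))
E
```

```text
top [[386.0, 0.0, 259.7], [0.0, 386.0, 187.2], [0.0, 0.0, 1.0]] -0.12259873813188296 [[-0.091, -0.973, 0.212, 0.436], [-0.996, 0.088, -0.02, 0.004], [0.001, -0.213, -0.977, 1.003], [0.0, 0.0, 0.0, 1.0]]
side [[396.5, 0.0, 252.7], [0.0, 396.5, 188.4], [0.0, 0.0, 1.0]] -0.03646019945952457 [[-0.996, -0.057, 0.072, 0.544], [-0.091, 0.748, -0.658, 0.577], [-0.017, -0.662, -0.75, 0.775], [0.0, 0.0, 0.0, 1.0]]
{'time': 0.1, 'qpos': [-1.412, 0.124, 1.652, -0.0, 1.368, -0.083], 'qd': [0.0, -0.001, -0.004, 0.001, 0.0, 0.001], 'joint_torque': [0.0, -41.888, -36.109, 0.078, 0.046, -0.0], 'eef_pos': [0.156, -0.631, 0.214], 'orientation': [2.094, 0.256, -2.094], 'wrist_force': [0.211, 0.867, 0.416], 'ft_torque': [-0.013, 0.009, -0.02], 'width': 0.095}
[[-0.     0.239 -0.971]
 [ 0.002 -0.971 -0.239]
 [-1.    -0.002 -0.   ]]
```

View pics/top0.png

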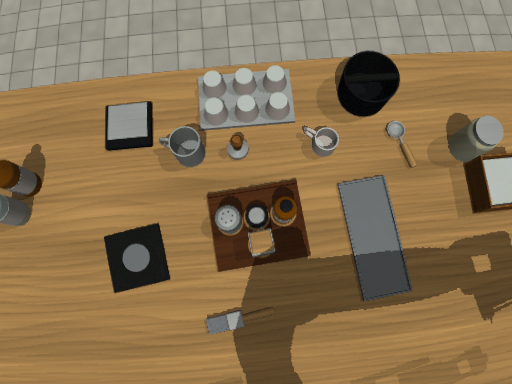

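View pics/side0.png

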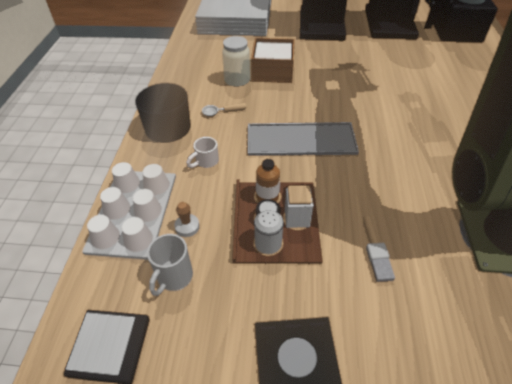

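```bash
python3 - <<'E'
import pickle
from h import *
t=pickle.load(open('top0.pkl','rb'))['frame'][:,:,::-1]; s=pickle.load(open('side0.pkl','rb'))['frame'][:,:,::-1]
a=cv2.resize(t[170:280,195:325],None,fx=5,fy=5,interpolation=cv2.INTER_CUBIC)
cv2.imwrite('pics/crop_top.png',a)
b=cv2.resize(s[150:270,220:340],None,fx=5,fy=5,interpolation=cv2.INTER_CUBIC)
cv2.imwrite('pics/crop_side.png',b)
E
```

```text
(no output)
```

View pics/crop_top.png

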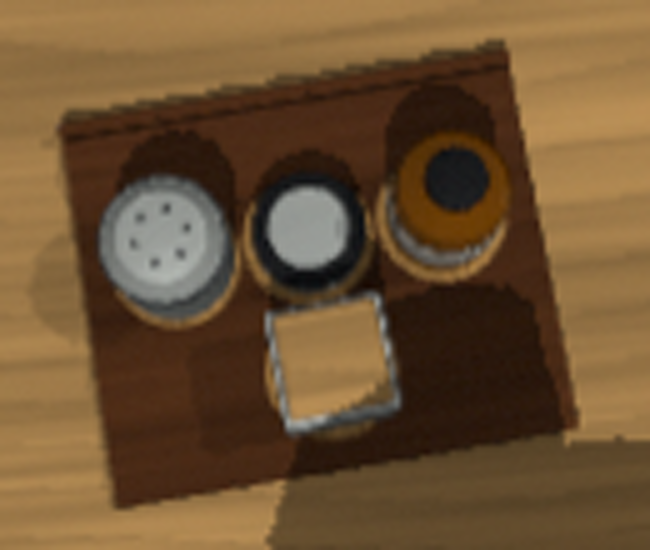

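View pics/crop_side.png

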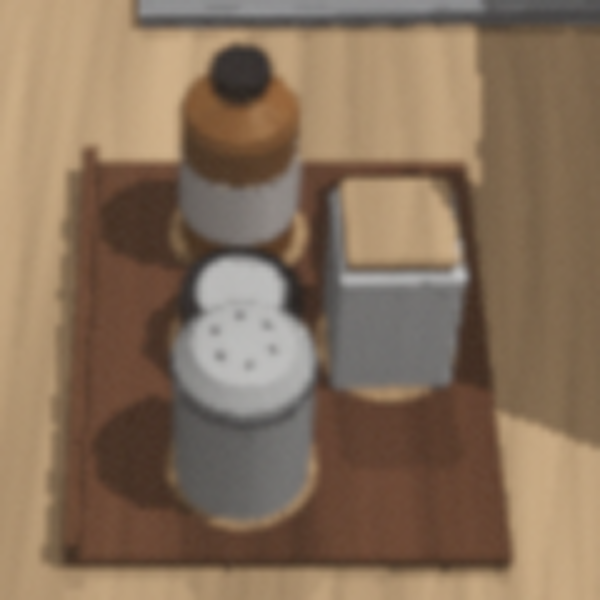

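```bash
cat > m.py <<'E'
from h import *
import pickle
from scipy.optimize import least_squares
t=pickle.load(open('top0.pkl','rb'));s=pickle.load(open('side0.pkl','rb'))
T=lambda x,y:((x+.5)/5-.5+195,(y+.5)/5-.5+170)
S=lambda x,y:((x+.5)/5-.5+220,(y+.5)/5-.5+150)
def fit(obs,x0):
    def f(p):
        c,n=np.cos(p[2]),np.sin(p[2]); r=[]
        for cam,uv,q in obs: r+=list(np.subtract(proj(cam,(p[0]+c*q[0]-n*q[1],p[1]+n*q[0]+c*q[1],q[2])),uv))
        return r
    o=least_squares(f,x0); print(o.x.round(4),'res px',np.round(o.fun,1)); return o.x
def tri(a,b):
    (o1,d1),(o2,d2)=ray(t,a),ray(s,b)
    k=np.linalg.lstsq(np.c_[d1,-d2],o2-o1,rcond=None)[0]; p,q=o1+k[0]*d1,o2+k[1]*d2
    return ((p+q)/2).round(4),np.linalg.norm(p-q).round(4)
print('board')
B=fit([(t,T(118,507),(-.12,.12,.01)),(t,T(577,428),(-.12,-.12,.01)),(t,T(64,118),(.08,.12,.022)),(t,T(503,43),(.08,-.12,.022)),
 (s,S(510,562),(-.12,.12,.01)),(s,S(465,163),(-.12,-.12,.01)),(s,S(88,150),(.08,-.12,.022)),(s,S(66,545),(.08,.12,.022))],[.5,0,0])
c,n=np.cos(B[2]),np.sin(B[2])
for q in((0,0),(-.07,0),(0,.07),(0,-.07)): print('spot',q,np.round([B[0]+c*q[0]-n*q[1],B[1]+n*q[0]+c*q[1]],4))
for nm,a,b,z in(('shaker',T(160,237),S(240,343),.106),('bottle',T(457,180),S(240,72),.13),('lev',T(308,228),S(240,290),.05)):
    print(nm,tri(a,b),'top',onz(t,a,z).round(4),'side',onz(s,b,z).round(4))
print('tin lid corners'); 
P=np.array([onz(t,T(*u),.092) for u in((268,313),(381,292),(400,406),(290,432))])
print(P.round(3).tolist(),P.mean(0),[np.degrees(np.arctan2(*(P[i]-P[j])[[1,0]])).round(1) for i,j in((0,1),(3,2),(0,3),(1,2))], [np.linalg.norm(P[i]-P[j]).round(4) for i,j in((0,1),(3,2),(0,3),(1,2))])
def blob(cam,lo,hi,roi):
    f=cam['frame'][roi[1]:roi[3],roi[0]:roi[2]].astype(int); g=f.mean(2); m=((g>lo)&(g<hi)).astype(np.uint8)
    cs=cv2.findContours(m,cv2.RETR_EXTERNAL,cv2.CHAIN_APPROX_NONE)[0]; k=max(cs,key=cv2.contourArea); return k.reshape(-1,2)+roi[:2]
for nm,cam,roi in(('top',t,(112,232,162,282)),('side',s,(265,330,330,384))):
    k=blob(cam,80,255,roi); e=cv2.fitEllipse(k.astype(np.float32)); print('mat disc',nm,e,onz(cam,e[0],.008).round(4))
f=t['frame'].astype(int); m=((abs(f[:,:,0]-f[:,:,2])<25)).astype(np.uint8); m[:, :330]=0;m[:,425:]=0;m[:170]=0;m[310:]=0
k=max(cv2.findContours(m,cv2.RETR_EXTERNAL,cv2.CHAIN_APPROX_NONE)[0],key=cv2.contourArea).astype(np.float32)
bx=cv2.boxPoints(cv2.minAreaRect(k)); P=np.array([onz(t,u,.012) for u in bx]); print('tray',bx.round(1).tolist(),P.round(4).tolist(),P.mean(0).round(4),[np.linalg.norm(P[i]-P[i-1]).round(3) for i in range(4)],[np.degrees(np.arctan2(*(P[i]-P[i-1])[[1,0]])).round(1) for i in range(4)])
E
python3 m.py
```

```text
board
[ 0.5735 -0.0014  0.0771] res px [-0.7  0.2  0.6  0.  -1.7  0.7  1.3  0.7  0.6 -0.1  0.3 -0.6 -1.1 -1.
 -1.3  0.2]
spot (0, 0) [ 0.5735 -0.0014]
spot (-0.07, 0) [ 0.5037 -0.0068]
spot (0, 0.07) [0.5681 0.0683]
spot (0, -0.07) [ 0.5789 -0.0712]
shaker (array([0.5682, 0.0685, 0.1032]), np.float64(0.0024)) top [0.5666 0.0685 0.106 ] side [0.5693 0.0704 0.106 ]
bottle (array([ 0.5784, -0.0714,  0.1251]), np.float64(0.001)) top [ 0.5771 -0.0709  0.13  ] side [ 0.5786 -0.0666  0.13  ]
lev (array([ 0.5729, -0.0013,  0.0518]), np.float64(0.001)) top [ 0.5727 -0.0013  0.05  ] side [ 0.5735 -0.0029  0.05  ]
tin lid corners
[[0.528, 0.021, 0.092], [0.533, -0.033, 0.092], [0.479, -0.036, 0.092], [0.472, 0.016, 0.092]] [ 0.50291733 -0.00797714  0.092     ] [np.float64(95.4), np.float64(98.0), np.float64(5.5), np.float64(3.9)] [np.float64(0.0543), np.float64(0.0528), np.float64(0.0567), np.float64(0.0543)]
mat disc top ((135.69068908691406, 257.43792724609375), (25.651386260986328, 27.149293899536133), 27.209442138671875) [0.4963 0.3181 0.008 ]
mat disc side ((296.8471374511719, 356.9538879394531), (37.71710968017578, 40.102272033691406), 145.673095703125) [0.4964 0.3187 0.008 ]
tray [[336.79998779296875, 183.10000610351562], [386.1000061035156, 172.3000030517578], [412.1000061035156, 290.3999938964844], [362.70001220703125, 301.29998779296875]] [[0.6437, -0.2215, 0.012], [0.6613, -0.3595, 0.012], [0.347, -0.3805, 0.012], [0.335, -0.2488, 0.012]] [ 0.4968 -0.3026  0.012 ] [np.float64(0.31), np.float64(0.139), np.float64(0.315), np.float64(0.132)] [np.float64(5.1), np.float64(-82.7), np.float64(-176.2), np.float64(95.2)]
```

```bash
cat > plan.py <<'E'
# usage: plan.py [v=mm/row] wp...   wp = bx,by,z,thetaDegBoard (board frame, mm); start = measured pose
import sys
from h import *
O=np.array([.5735,-.0014]);Y=.0771
Rb=np.array([[np.cos(Y),-np.sin(Y)],[np.sin(Y),np.cos(Y)]])
s=arm.observe();M=R.from_rotvec(s['orientation']).as_matrix()
p=np.r_[Rb.T@(s['eef_pos'][:2]-O),s['eef_pos'][2]];th=np.arctan2(M[1,1],M[0,1])-Y
print('t',round(s['time'],2),'board pose mm',(p*1e3).round(1),'yaw',np.degrees(th).round(2),'tilt',M[:2,0].round(4),'w',round(s['width'],4),'F',np.round(s['wrist_force'],1))
v=30.
for a in sys.argv[1:]:
    if a[0]=='v': v=float(a[2:]);continue
    x=[float(k) for k in a.split(',')]; q=np.array(x[:3])/1e3; t=np.radians(x[3])
    n=max(1,int(np.ceil(max(np.linalg.norm(q-p)*1e3/v,abs(t-th)/.11)))); p0,t0=p.copy(),th
    print('->',a)
    for i in range(0,n,5):
        rows=[];pc,tc=p.copy(),th
        for j in range(i+1,min(i+5,n)+1):
            d=p0+(q-p0)*j/n-pc; tt=t0+(t-t0)*j/n
            r=np.round([-d[2],d[0]*np.cos(tc)+d[1]*np.sin(tc),d[0]*np.sin(tc)-d[1]*np.cos(tc)],3); A=round(-(tt-tc),3)
            rows.append((*r,A))
        print('  ',' | '.join('x%g y%g z%g a%g'%r for r in rows))
        r=rows[-1]; p=pc+np.array([r[1]*np.cos(tc)+r[2]*np.sin(tc),r[1]*np.sin(tc)-r[2]*np.cos(tc),-r[0]]); th=tc-r[3]
E
python3 plan.py v=38 -200,-300,230,-40 0,-70,220,0
```

```text
t 0.1 board pose mm [-465.2 -595.   213.5] yaw -80.56 tilt [-0.0003  0.0019] w 0.0952 F [0.2 0.9 0.4]
-> -200,-300,230,-40
   x-0.001 y-0.023 z-0.028 a-0.064 | x-0.003 y-0.045 z-0.056 a-0.129 | x-0.004 y-0.068 z-0.085 a-0.193 | x-0.006 y-0.09 z-0.113 a-0.257 | x-0.007 y-0.113 z-0.141 a-0.322
   x-0.002 y-0.012 z-0.034 a-0.064 | x-0.003 y-0.024 z-0.067 a-0.129 | x-0.005 y-0.037 z-0.101 a-0.193 | x-0.006 y-0.049 z-0.135 a-0.257 | x-0.008 y-0.062 z-0.169 a-0.322
   x-0.001 y-0.001 z-0.036 a-0.064
-> 0,-70,220,0
   x0.001 y0.001 z-0.034 a-0.078 | x0.002 y0.001 z-0.068 a-0.155 | x0.003 y0.002 z-0.102 a-0.233 | x0.004 y0.002 z-0.135 a-0.31 | x0.005 y0.003 z-0.169 a-0.388
   x0.001 y0.014 z-0.031 a-0.077 | x0.002 y0.027 z-0.062 a-0.155 | x0.003 y0.04 z-0.094 a-0.233 | x0.005 y0.054 z-0.125 a-0.31
```

Request:
step_arm(targets=[{"x": -0.001, "y": -0.023, "z": -0.028, "ax": -0.064, "claw": 0}, {"x": -0.003, "y": -0.045, "z": -0.056, "ax": -0.129, "claw": 0}, {"x": -0.004, "y": -0.068, "z": -0.085, "ax": -0.193, "claw": 0}, {"x": -0.006, "y": -0.09, "z": -0.113, "ax": -0.257, "claw": 0}, {"x": -0.007, "y": -0.113, "z": -0.141, "ax": -0.322, "claw": 0}])

```text
invalid input
```

Request:
step_arm(targets=[{"x": -0.002, "y": -0.012, "z": -0.034, "ax": -0.064, "claw": 0}, {"x": -0.003, "y": -0.024, "z": -0.067, "ax": -0.129, "claw": 0}, {"x": -0.005, "y": -0.037, "z": -0.101, "ax": -0.193, "claw": 0}, {"x": -0.006, "y": -0.049, "z": -0.135, "ax": -0.257, "claw": 0}, {"x": -0.008, "y": -0.062, "z": -0.169, "ax": -0.322, "claw": 0}])

```text
invalid input
```

```bash
python3 plan.py v=36 0,-70,220,0 0,-70,63,0
```

```text
t 0.1 board pose mm [-465.2 -595.   213.5] yaw -80.56 tilt [-0.0003  0.0019] w 0.0952 F [0.2 0.9 0.4]
-> 0,-70,220,0
   x-0 y-0.022 z-0.027 a-0.07 | x-0.001 y-0.044 z-0.054 a-0.141 | x-0.001 y-0.066 z-0.082 a-0.211 | x-0.001 y-0.088 z-0.109 a-0.281 | x-0.002 y-0.11 z-0.136 a-0.352
   x0 y-0.012 z-0.034 a-0.07 | x-0 y-0.023 z-0.067 a-0.14 | x-0.001 y-0.034 z-0.1 a-0.21 | x-0.001 y-0.046 z-0.133 a-0.281 | x-0.001 y-0.057 z-0.166 a-0.351
   x-0.001 y0.001 z-0.035 a-0.07 | x-0.001 y0.002 z-0.07 a-0.141 | x-0.001 y0.002 z-0.106 a-0.211 | x-0.002 y0.003 z-0.141 a-0.281 | x-0.002 y0.004 z-0.176 a-0.352
   x-0 y0.013 z-0.032 a-0.07 | x-0.001 y0.025 z-0.065 a-0.14 | x-0.001 y0.038 z-0.098 a-0.21 | x-0.001 y0.051 z-0.13 a-0.281 | x-0.001 y0.064 z-0.163 a-0.351
-> 0,-70,63,0
   x0.031 y-0 z0 a-0 | x0.063 y-0 z0 a-0 | x0.094 y-0 z0 a-0 | x0.125 y-0 z0 a-0 | x0.157 y-0 z0 a-0
```

Request:
step_arm(newtons=30, targets=[{"x": -0.001, "y": -0.023, "z": -0.028, "ax": -0.064, "ay": 0, "az": 0, "claw": 0}, {"x": -0.003, "y": -0.045, "z": -0.056, "ax": -0.129, "ay": 0, "az": 0, "claw": 0}, {"x": -0.004, "y": -0.068, "z": -0.085, "ax": -0.193, "ay": 0, "az": 0, "claw": 0}, {"x": -0.006, "y": -0.09, "z": -0.113, "ax": -0.257, "ay": 0, "az": 0, "claw": 0}, {"x": -0.007, "y": -0.113, "z": -0.141, "ax": -0.322, "ay": 0, "az": 0, "claw": 0}])

```text
time: 0.52
eef_pos: [0.266, -0.4861, 0.2212]
orientation: [1.901, 0.554, -1.901]
wrist_force: [0.7, 1.2, 0.2]
width: 0.0953
```

Request:
step_arm(targets=[{"x": -0.002, "y": -0.012, "z": -0.034, "ax": -0.064, "ay": 0, "az": 0, "claw": 0}, {"x": -0.003, "y": -0.024, "z": -0.067, "ax": -0.129, "ay": 0, "az": 0, "claw": 0}, {"x": -0.005, "y": -0.037, "z": -0.101, "ax": -0.193, "ay": 0, "az": 0, "claw": 0}, {"x": -0.006, "y": -0.049, "z": -0.135, "ax": -0.257, "ay": 0, "az": 0, "claw": 0}, {"x": -0.008, "y": -0.062, "z": -0.169, "ax": -0.322, "ay": 0, "az": 0, "claw": 0}])

```text
time: 0.93
eef_pos: [0.3757, -0.3431, 0.2292]
orientation: [1.692, 0.806, -1.692]
wrist_force: [1.4, -0.4, 0.1]
width: 0.0952
```

```bash
python3 plan.py v=36 0,-70,220,0 0,-70,63,0
```

```text
t 0.93 board pose mm [-223.6 -325.5  229.2] yaw -43.5 tilt [-0.0004  0.0005] w 0.0952 F [ 1.4 -0.4  0.1]
-> 0,-70,220,0
   x0.001 y-0.001 z-0.034 a-0.076 | x0.002 y-0.003 z-0.068 a-0.152 | x0.003 y-0.004 z-0.102 a-0.228 | x0.004 y-0.005 z-0.136 a-0.304 | x0.005 y-0.007 z-0.17 a-0.38
   x0.001 y0.011 z-0.032 a-0.076 | x0.001 y0.023 z-0.064 a-0.151 | x0.002 y0.034 z-0.096 a-0.227 | x0.003 y0.045 z-0.128 a-0.303 | x0.004 y0.057 z-0.16 a-0.379
-> 0,-70,63,0
   x0.031 y-0 z0 a-0 | x0.063 y-0 z0 a-0 | x0.094 y-0 z0 a-0 | x0.126 y-0 z0 a-0 | x0.157 y-0.001 z0 a-0
```

Request:
step_arm(targets=[{"x": 0.001, "y": -0.001, "z": -0.034, "ax": -0.076, "ay": 0, "az": 0, "claw": 0}, {"x": 0.002, "y": -0.003, "z": -0.068, "ax": -0.152, "ay": 0, "az": 0, "claw": 0}, {"x": 0.003, "y": -0.004, "z": -0.102, "ax": -0.228, "ay": 0, "az": 0, "claw": 0}, {"x": 0.004, "y": -0.005, "z": -0.136, "ax": -0.304, "ay": 0, "az": 0, "claw": 0}, {"x": 0.005, "y": -0.007, "z": -0.17, "ax": -0.38, "ay": 0, "az": 0, "claw": 0}])

```text
time: 1.35
eef_pos: [0.4779, -0.2072, 0.2242]
orientation: [1.427, 1.052, -1.428]
wrist_force: [-0.1, -0.1, 0.3]
width: 0.095
```

Request:
step_arm(targets=[{"x": 0.001, "y": 0.011, "z": -0.032, "ax": -0.076, "ay": 0, "az": 0, "claw": 0}, {"x": 0.001, "y": 0.023, "z": -0.064, "ax": -0.151, "ay": 0, "az": 0, "claw": 0}, {"x": 0.002, "y": 0.034, "z": -0.096, "ax": -0.227, "ay": 0, "az": 0, "claw": 0}, {"x": 0.004, "y": 0.057, "z": -0.16, "ax": -0.379, "ay": 0, "az": 0, "claw": 0}, {"x": 0.004, "y": 0.057, "z": -0.16, "ax": -0.379, "ay": 0, "az": 0, "claw": 0}])

```text
time: 1.77
eef_pos: [0.5808, -0.0705, 0.22]
orientation: [1.151, 1.247, -1.15]
wrist_force: [-0.0, -0.2, 0.7]
width: 0.0953
```

```bash
python3 plan.py v=36 0,-70,63,0
```

```text
t 1.77 board pose mm [  2.  -69.4 220. ] yaw 0.17 tilt [-0.0003  0.001 ] w 0.0953 F [-0.  -0.2  0.7]
-> 0,-70,63,0
   x0.031 y-0 z0 a0.001 | x0.063 y-0.001 z0 a0.001 | x0.094 y-0.001 z0 a0.002 | x0.126 y-0.002 z0 a0.002 | x0.157 y-0.002 z0.001 a0.003
```

Request:
step_arm(targets=[{"x": 0.031, "y": -0.001, "z": 0, "ax": 0.001, "ay": 0, "az": 0, "claw": 0}, {"x": 0.063, "y": -0.002, "z": 0.001, "ax": 0.003, "ay": 0, "az": 0, "claw": 0}, {"x": 0.094, "y": -0.002, "z": 0.001, "ax": 0.003, "ay": 0, "az": 0, "claw": 0}, {"x": 0.126, "y": -0.002, "z": 0.001, "ax": 0.003, "ay": 0, "az": 0, "claw": 0}, {"x": 0.157, "y": -0.002, "z": 0.001, "ax": 0.003, "ay": 0, "az": 0, "claw": 0}])

```text
time: 2.18
eef_pos: [0.5772, -0.0741, 0.0617]
orientation: [1.156, 1.243, -1.157]
wrist_force: [0.2, 0.1, 0.2]
width: 0.0947
```

Request:
step_arm(targets=[{"x": 0, "y": 0, "z": 0, "ax": 0, "ay": 0, "az": 0, "claw": 0.3}, {"x": 0, "y": 0, "z": 0, "ax": 0, "ay": 0, "az": 0, "claw": 0.4}, {"x": 0, "y": 0, "z": 0, "ax": 0, "ay": 0, "az": 0, "claw": 1}, {"x": 0, "y": 0, "z": 0, "ax": 0, "ay": 0, "az": 0, "claw": 1}, {"x": 0, "y": 0, "z": 0, "ax": 0, "ay": 0, "az": 0, "claw": 1}])

```text
time: 2.6
eef_pos: [0.5797, -0.0749, 0.0665]
orientation: [1.158, 1.238, -1.154]
wrist_force: [0.3, -0.0, -0.3]
width: 0.0671
```

Request:
step_arm(targets=[{"x": 0, "y": 0, "z": 0, "ax": 0, "ay": 0, "az": 0, "claw": 1}, {"x": 0, "y": 0, "z": 0, "ax": 0, "ay": 0, "az": 0, "claw": 1}, {"x": 0, "y": 0, "z": 0, "ax": 0, "ay": 0, "az": 0, "claw": 1}])

```text
time: 2.85
eef_pos: [0.5794, -0.0748, 0.0657]
orientation: [1.158, 1.238, -1.154]
wrist_force: [2.1, 0.7, 4.3]
width: 0.0576
```

```bash
python3 plan.py v=25 0,-70,160,0 v=30 0,-140,220,0 -5,-294,220,-90
```

```text
t 2.85 board pose mm [  0.3 -73.6  65.7] yaw -0.35 tilt [ 0.0039 -0.0008] w 0.0576 F [2.1 0.7 4.3]
-> 0,-70,160,0
   x-0.024 y-0 z-0.001 a-0.002 | x-0.047 y-0 z-0.002 a-0.003 | x-0.071 y-0 z-0.003 a-0.005 | x-0.094 y-0 z-0.004 a-0.006
-> 0,-140,220,0
   x-0.015 y-0 z0.018 a-0 | x-0.03 y-0 z0.035 a-0 | x-0.045 y-0 z0.053 a-0 | x-0.06 y-0 z0.07 a-0
-> -5,-294,220,-90
   x-0 y-0 z0.01 a0.105 | x-0 y-0.001 z0.021 a0.209 | x-0 y-0.001 z0.031 a0.314 | x-0 y-0.001 z0.041 a0.419 | x-0 y-0.002 z0.051 a0.524
   x-0 y0.005 z0.009 a0.104 | x-0 y0.01 z0.018 a0.209 | x-0 y0.015 z0.028 a0.314 | x-0 y0.02 z0.037 a0.418 | x-0 y0.025 z0.046 a0.523
   x-0 y0.008 z0.005 a0.105 | x-0 y0.017 z0.011 a0.21 | x-0 y0.026 z0.016 a0.314 | x-0 y0.035 z0.022 a0.419 | x-0 y0.043 z0.027 a0.524
```

Request:
step_arm(targets=[{"x": -0.015, "y": 0, "z": 0, "ax": 0, "ay": 0, "az": 0, "claw": 1}, {"x": -0.04, "y": 0, "z": 0, "ax": 0, "ay": 0, "az": 0, "claw": 1}, {"x": -0.065, "y": 0, "z": 0, "ax": 0, "ay": 0, "az": 0, "claw": 1}, {"x": -0.09, "y": 0, "z": 0, "ax": 0, "ay": 0, "az": 0, "claw": 1}, {"x": -0.11, "y": 0, "z": 0, "ax": 0, "ay": 0, "az": 0, "claw": 1}])

```text
time: 3.27
eef_pos: [0.577, -0.0743, 0.174]
orientation: [1.156, 1.243, -1.158]
wrist_force: [0.9, -0.4, -3.8]
width: 0.0573
```

Request:
step_arm(targets=[{"x": -0.015, "y": 0, "z": 0.02, "ax": 0, "ay": 0, "az": 0, "claw": 1}, {"x": -0.03, "y": 0, "z": 0.04, "ax": 0, "ay": 0, "az": 0, "claw": 1}, {"x": -0.045, "y": 0, "z": 0.065, "ax": 0, "ay": 0, "az": 0, "claw": 1}, {"x": -0.045, "y": 0, "z": 0.065, "ax": 0, "ay": 0, "az": 0, "claw": 1}, {"x": -0.045, "y": 0, "z": 0.065, "ax": 0, "ay": 0, "az": 0, "claw": 1}])

```text
time: 3.68
eef_pos: [0.582, -0.1402, 0.2184]
orientation: [1.158, 1.242, -1.158]
wrist_force: [-0.6, 0.0, -4.3]
width: 0.0573
```

```bash
python3 plan.py v=25 -5,-294,220,-90; python3 - <<'E'
from h import *
c=snap('side','s1.png')
E
python3 plan.py; python3 plan.py
```

```text
t 3.68 board pose mm [  -2.2 -139.   218.4] yaw -0.46 tilt [-0.0007  0.0005] w 0.0573 F [-0.6  0.  -4.3]
-> -5,-294,220,-90
   x-0 y-0 z0.01 a0.104 | x-0 y-0 z0.021 a0.208 | x-0 y-0 z0.031 a0.313 | x-0 y-0 z0.041 a0.417 | x-0.001 y-0.001 z0.052 a0.521
   x0 y0.005 z0.008 a0.104 | x0 y0.01 z0.018 a0.208 | x0 y0.015 z0.027 a0.312 | x0 y0.02 z0.036 a0.417 | x-0 y0.026 z0.045 a0.521
   x-0 y0.008 z0.005 a0.104 | x-0 y0.017 z0.01 a0.208 | x-0 y0.026 z0.016 a0.312 | x-0.001 y0.035 z0.021 a0.417 | x-0.001 y0.044 z0.026 a0.521
t 3.73 board pose mm [  -2.7 -138.   217.2] yaw -0.4 tilt [-0.0025  0.0013] w 0.0577 F [-0.3  0.2 -3.8]
t 3.73 board pose mm [  -2.7 -138.   217.2] yaw -0.4 tilt [-0.0025  0.0013] w 0.0577 F [-0.3  0.2 -3.8]
```

View pics/s1.png

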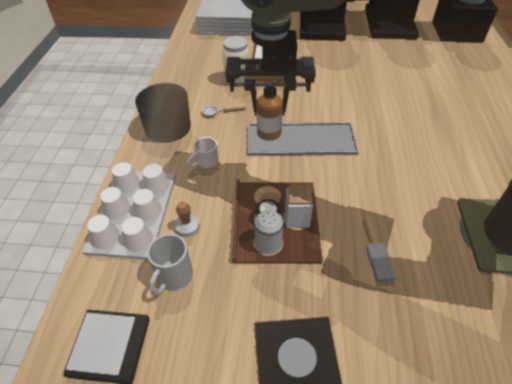

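```bash
python3 - <<'E'
from h import *
import pickle
s=pickle.load(open('side0.pkl','rb')); f=s['frame'].astype(int); m=((abs(f[:,:,0]-f[:,:,2])<25)).astype(np.uint8); m[:,:240]=0;m[:,365:]=0;m[:118]=0;m[158:]=0
k=max(cv2.findContours(m,cv2.RETR_EXTERNAL,cv2.CHAIN_APPROX_NONE)[0],key=cv2.contourArea)
q=cv2.approxPolyDP(k,5,True).reshape(-1,2);P=np.array([onz(s,u,.012) for u in q]);print(q.tolist(),P.round(3).tolist(),P.mean(0))
E
```

```text
[[358, 150], [350, 122], [248, 124], [248, 154]] [[0.336, -0.258, 0.012], [0.35, -0.381, 0.012], [0.655, -0.349, 0.012], [0.642, -0.219, 0.012]] [ 0.49570114 -0.30186247  0.012     ]
```

Request:
step_arm(targets=[{"x": 0, "y": 0, "z": 0.01, "ax": 0.104, "ay": 0, "az": 0, "claw": 1}, {"x": 0, "y": 0, "z": 0.021, "ax": 0.208, "ay": 0, "az": 0, "claw": 1}, {"x": 0, "y": 0, "z": 0.031, "ax": 0.313, "ay": 0, "az": 0, "claw": 1}, {"x": 0, "y": 0, "z": 0.041, "ax": 0.417, "ay": 0, "az": 0, "claw": 1}, {"x": 0, "y": 0, "z": 0.052, "ax": 0.521, "ay": 0, "az": 0, "claw": 1}])

```text
time: 4.15
eef_pos: [0.585, -0.1898, 0.2161]
orientation: [1.534, 0.964, -1.538]
wrist_force: [-0.3, -0.3, -4.7]
width: 0.0571
```

Request:
step_arm(targets=[{"x": 0, "y": 0.005, "z": 0.009, "ax": 0.104, "ay": 0, "az": 0, "claw": 1}, {"x": 0, "y": 0.01, "z": 0.018, "ax": 0.208, "ay": 0, "az": 0, "claw": 1}, {"x": 0, "y": 0.015, "z": 0.027, "ax": 0.312, "ay": 0, "az": 0, "claw": 1}, {"x": 0, "y": 0.02, "z": 0.036, "ax": 0.417, "ay": 0, "az": 0, "claw": 1}, {"x": 0, "y": 0.026, "z": 0.045, "ax": 0.521, "ay": 0, "az": 0, "claw": 1}])

```text
time: 4.57
eef_pos: [0.5888, -0.2416, 0.216]
orientation: [1.88, 0.582, -1.886]
wrist_force: [-0.2, 0.7, -3.7]
width: 0.0573
```

Request:
step_arm(targets=[{"x": 0, "y": 0.008, "z": 0.005, "ax": 0.104, "ay": 0, "az": 0, "claw": 1}, {"x": 0, "y": 0.017, "z": 0.01, "ax": 0.208, "ay": 0, "az": 0, "claw": 1}, {"x": 0, "y": 0.026, "z": 0.016, "ax": 0.312, "ay": 0, "az": 0, "claw": 1}, {"x": 0, "y": 0.044, "z": 0.026, "ax": 0.521, "ay": 0, "az": 0, "claw": 1}, {"x": 0, "y": 0.044, "z": 0.026, "ax": 0.521, "ay": 0, "az": 0, "claw": 1}])

```text
time: 4.98
eef_pos: [0.5924, -0.2951, 0.2159]
orientation: [2.181, 0.08, -2.189]
wrist_force: [0.3, 0.3, -3.7]
width: 0.0571
```

```bash
python3 plan.py v=36 -5,-294,62,-90
```

```text
t 4.98 board pose mm [  -3.8 -294.3  215.9] yaw -90.26 tilt [-0.0036  0.0004] w 0.0571 F [ 0.3  0.3 -3.7]
-> -5,-294,62,-90
   x0.031 y-0 z0 a-0.001 | x0.062 y-0 z0 a-0.002 | x0.092 y-0 z0.001 a-0.003 | x0.123 y-0 z0.001 a-0.004 | x0.154 y-0 z0.001 a-0.005
```

Request:
step_arm(targets=[{"x": 0.035, "y": 0, "z": 0.001, "ax": 0, "ay": 0, "az": 0, "claw": 1}, {"x": 0.07, "y": 0, "z": 0.001, "ax": 0, "ay": 0, "az": 0, "claw": 1}, {"x": 0.105, "y": 0, "z": 0.001, "ax": 0, "ay": 0, "az": 0, "claw": 1}, {"x": 0.135, "y": 0, "z": 0.001, "ax": 0, "ay": 0, "az": 0, "claw": 1}, {"x": 0.148, "y": 0, "z": 0.001, "ax": 0, "ay": 0, "az": 0, "claw": 1}])

```text
time: 5.4
eef_pos: [0.5878, -0.2902, 0.0625]
orientation: [2.172, 0.095, -2.196]
wrist_force: [-1.3, -0.0, -4.5]
width: 0.0571
```

Request:
step_arm(targets=[{"x": 0, "y": 0, "z": 0, "ax": 0, "ay": 0, "az": 0, "claw": 1}, {"x": 0.003, "y": 0, "z": 0, "ax": 0, "ay": 0, "az": 0, "claw": 1}, {"x": 0.006, "y": 0, "z": 0, "ax": 0, "ay": 0, "az": 0, "claw": 1}, {"x": 0.008, "y": 0, "z": 0, "ax": 0, "ay": 0, "az": 0, "claw": 1}, {"x": 0.008, "y": 0, "z": 0, "ax": 0, "ay": 0, "az": 0, "claw": 1}])

```text
time: 5.82
eef_pos: [0.5932, -0.2945, 0.0642]
orientation: [2.183, 0.085, -2.178]
wrist_force: [-0.6, 0.1, -4.6]
width: 0.0576
```

Request:
step_arm(targets=[{"x": 0.001, "y": 0, "z": 0, "ax": 0, "ay": 0, "az": 0, "claw": 1}, {"x": 0.002, "y": 0, "z": 0, "ax": 0, "ay": 0, "az": 0, "claw": 1}, {"x": 0.002, "y": 0, "z": 0, "ax": 0, "ay": 0, "az": 0, "claw": 1}])

```text
time: 6.07
eef_pos: [0.5927, -0.2943, 0.0613]
orientation: [2.182, 0.085, -2.18]
wrist_force: [0.0, -0.7, -4.7]
width: 0.0577
```

```bash
python3 plan.py
```

```text
t 6.07 board pose mm [  -3.4 -293.5   61.3] yaw -89.91 tilt [ 0.0011 -0.0006] w 0.0577 F [ 0.  -0.7 -4.7]
```

Request:
step_arm(targets=[{"x": 0.001, "y": 0, "z": 0, "ax": 0, "ay": 0, "az": 0, "claw": 1}, {"x": 0.001, "y": 0, "z": 0, "ax": 0, "ay": 0, "az": 0, "claw": 1}, {"x": 0.001, "y": 0, "z": 0, "ax": 0, "ay": 0, "az": 0, "claw": 1}])

```text
time: 6.32
eef_pos: [0.593, -0.2944, 0.0612]
orientation: [2.183, 0.085, -2.179]
wrist_force: [-1.3, 0.7, 4.1]
width: 0.0572
```

Request:
step_arm(targets=[{"x": 0.001, "y": 0, "z": 0, "ax": 0, "ay": 0, "az": 0, "claw": 1}, {"x": 0.001, "y": 0, "z": 0, "ax": 0, "ay": 0, "az": 0, "claw": 1}, {"x": 0.001, "y": 0, "z": 0, "ax": 0, "ay": 0, "az": 0, "claw": 1}])

```text
time: 6.57
eef_pos: [0.5932, -0.2944, 0.0611]
orientation: [2.183, 0.085, -2.179]
wrist_force: [-2.5, 2.3, 6.8]
width: 0.0573
```

Request:
step_arm(targets=[{"x": 0, "y": 0, "z": 0, "ax": 0, "ay": 0, "az": 0, "claw": 0.2}, {"x": 0, "y": 0, "z": 0, "ax": 0, "ay": 0, "az": 0, "claw": 0}, {"x": 0, "y": 0, "z": 0, "ax": 0, "ay": 0, "az": 0, "claw": 0}, {"x": 0, "y": 0, "z": 0, "ax": 0, "ay": 0, "az": 0, "claw": 0}, {"x": 0, "y": 0, "z": 0, "ax": 0, "ay": 0, "az": 0, "claw": 0}])

```text
time: 6.98
eef_pos: [0.5922, -0.294, 0.0583]
orientation: [2.181, 0.086, -2.181]
wrist_force: [-0.3, -0.1, 0.5]
width: 0.0853
```

Request:
step_arm(targets=[{"x": -0.015, "y": 0, "z": 0, "ax": 0, "ay": 0, "az": 0, "claw": 0}, {"x": -0.045, "y": 0, "z": 0, "ax": 0, "ay": 0, "az": 0, "claw": 0}, {"x": -0.08, "y": 0, "z": 0, "ax": 0, "ay": 0, "az": 0, "claw": 0}, {"x": -0.115, "y": 0, "z": 0, "ax": 0, "ay": 0, "az": 0, "claw": 0}, {"x": -0.14, "y": 0, "z": 0, "ax": 0, "ay": 0, "az": 0, "claw": 0}])

```text
time: 7.4
eef_pos: [0.5933, -0.2947, 0.2038]
orientation: [2.184, 0.083, -2.175]
wrist_force: [-0.3, 0.2, 0.7]
width: 0.0954
```

```bash
python3 plan.py v=36 0,70,210,0
```

```text
t 7.4 board pose mm [  -2.8 -293.9  203.8] yaw -89.9 tilt [ 0.0042 -0.0025] w 0.0954 F [-0.3  0.2  0.7]
-> 0,70,210,0
   x-0 y-0.024 z-0 a-0.105 | x-0.001 y-0.049 z-0 a-0.209 | x-0.001 y-0.073 z-0.001 a-0.314 | x-0.002 y-0.097 z-0.001 a-0.418 | x-0.002 y-0.121 z-0.001 a-0.523
   x-0 y-0.021 z-0.013 a-0.105 | x-0.001 y-0.042 z-0.025 a-0.209 | x-0.001 y-0.063 z-0.037 a-0.314 | x-0.002 y-0.084 z-0.05 a-0.418 | x-0.002 y-0.105 z-0.062 a-0.523
   x-0.001 y-0.012 z-0.021 a-0.105 | x-0.001 y-0.024 z-0.042 a-0.209 | x-0.001 y-0.036 z-0.063 a-0.314 | x-0.002 y-0.048 z-0.084 a-0.419 | x-0.002 y-0.06 z-0.105 a-0.523
```

Request:
step_arm(targets=[{"x": 0, "y": -0.024, "z": 0, "ax": -0.105, "ay": 0, "az": 0, "claw": 0}, {"x": -0.001, "y": -0.049, "z": 0, "ax": -0.209, "ay": 0, "az": 0, "claw": 0}, {"x": -0.001, "y": -0.073, "z": -0.001, "ax": -0.314, "ay": 0, "az": 0, "claw": 0}, {"x": -0.002, "y": -0.097, "z": -0.001, "ax": -0.418, "ay": 0, "az": 0, "claw": 0}, {"x": -0.002, "y": -0.121, "z": -0.001, "ax": -0.523, "ay": 0, "az": 0, "claw": 0}])

```text
time: 7.82
eef_pos: [0.5838, -0.1724, 0.2022]
orientation: [1.876, 0.586, -1.873]
wrist_force: [0.6, 0.7, -0.6]
width: 0.0949
```

Request:
step_arm(targets=[{"x": 0, "y": -0.021, "z": -0.013, "ax": -0.105, "ay": 0, "az": 0, "claw": 0}, {"x": -0.001, "y": -0.042, "z": -0.025, "ax": -0.209, "ay": 0, "az": 0, "claw": 0}, {"x": -0.001, "y": -0.063, "z": -0.037, "ax": -0.314, "ay": 0, "az": 0, "claw": 0}, {"x": -0.002, "y": -0.084, "z": -0.05, "ax": -0.418, "ay": 0, "az": 0, "claw": 0}, {"x": -0.002, "y": -0.105, "z": -0.062, "ax": -0.523, "ay": 0, "az": 0, "claw": 0}])

```text
time: 8.23
eef_pos: [0.5755, -0.0506, 0.2042]
orientation: [1.527, 0.966, -1.525]
wrist_force: [-0.3, -0.6, 0.4]
width: 0.0953
```

Request:
step_arm(targets=[{"x": 0, "y": -0.012, "z": -0.021, "ax": -0.105, "ay": 0, "az": 0, "claw": 0}, {"x": -0.001, "y": -0.024, "z": -0.042, "ax": -0.209, "ay": 0, "az": 0, "claw": 0}, {"x": -0.001, "y": -0.036, "z": -0.063, "ax": -0.314, "ay": 0, "az": 0, "claw": 0}, {"x": -0.002, "y": -0.06, "z": -0.105, "ax": -0.523, "ay": 0, "az": 0, "claw": 0}, {"x": -0.002, "y": -0.06, "z": -0.105, "ax": -0.523, "ay": 0, "az": 0, "claw": 0}])

```text
time: 8.65
eef_pos: [0.5662, 0.0733, 0.2062]
orientation: [1.148, 1.249, -1.143]
wrist_force: [-0.1, -0.0, -0.3]
width: 0.095
```

```bash
python3 plan.py v=36 0,70,53,0
```

```text
t 8.65 board pose mm [ -1.6  75.  206.2] yaw 0.51 tilt [0.0013 0.0024] w 0.095 F [-0.1 -0.  -0.3]
-> 0,70,53,0
   x0.031 y0 z0.001 a0.002 | x0.061 y0.001 z0.002 a0.004 | x0.092 y0.001 z0.003 a0.005 | x0.123 y0.001 z0.004 a0.007 | x0.153 y0.002 z0.005 a0.009
```

Request:
step_arm(targets=[{"x": 0.03, "y": 0.001, "z": 0.004, "ax": 0.004, "ay": 0, "az": 0, "claw": 0}, {"x": 0.065, "y": 0.001, "z": 0.004, "ax": 0.004, "ay": 0, "az": 0, "claw": 0}, {"x": 0.1, "y": 0.001, "z": 0.004, "ax": 0.004, "ay": 0, "az": 0, "claw": 0}, {"x": 0.135, "y": 0.001, "z": 0.004, "ax": 0.004, "ay": 0, "az": 0, "claw": 0}, {"x": 0.153, "y": 0.001, "z": 0.004, "ax": 0.004, "ay": 0, "az": 0, "claw": 0}])

```text
time: 9.07
eef_pos: [0.5654, 0.065, 0.0482]
orientation: [1.153, 1.247, -1.159]
wrist_force: [-0.8, 1.1, -0.2]
width: 0.0948
```

Request:
step_arm(targets=[{"x": 0, "y": 0, "z": 0, "ax": 0, "ay": 0, "az": 0, "claw": 0}, {"x": 0, "y": 0, "z": 0, "ax": 0, "ay": 0, "az": 0, "claw": 0}])

```text
time: 9.23
eef_pos: [0.5676, 0.065, 0.0517]
orientation: [1.155, 1.244, -1.156]
wrist_force: [0.5, -0.4, -0.0]
width: 0.0951
```

```bash
python3 plan.py v=36 0,70,53,0
```

```text
t 9.23 board pose mm [-0.8 66.6 51.7] yaw -0.23 tilt [-0.0014 -0.    ] w 0.0951 F [ 0.5 -0.4 -0. ]
-> 0,70,53,0
   x-0.001 y0.001 z-0.003 a-0.004
```

Request:
step_arm(targets=[{"x": -0.001, "y": 0.001, "z": -0.003, "ax": -0.004, "ay": 0, "az": 0, "claw": 0.3}, {"x": -0.001, "y": 0.001, "z": -0.003, "ax": -0.004, "ay": 0, "az": 0, "claw": 1}, {"x": -0.001, "y": 0.001, "z": -0.003, "ax": -0.004, "ay": 0, "az": 0, "claw": 1}, {"x": -0.001, "y": 0.001, "z": -0.003, "ax": -0.004, "ay": 0, "az": 0, "claw": 1}, {"x": -0.001, "y": 0.001, "z": -0.003, "ax": -0.004, "ay": 0, "az": 0, "claw": 1}])

```text
time: 9.65
eef_pos: [0.5694, 0.0681, 0.0538]
orientation: [1.153, 1.243, -1.151]
wrist_force: [-0.8, -0.5, -0.5]
width: 0.0669
```

Request:
step_arm(targets=[{"x": 0, "y": 0, "z": 0, "ax": 0, "ay": 0, "az": 0, "claw": 1}, {"x": 0, "y": 0, "z": 0, "ax": 0, "ay": 0, "az": 0, "claw": 1}, {"x": 0, "y": 0, "z": 0, "ax": 0, "ay": 0, "az": 0, "claw": 1}])

```text
time: 9.9
eef_pos: [0.569, 0.0681, 0.0534]
orientation: [1.153, 1.244, -1.152]
wrist_force: [-2.1, -0.4, 5.2]
width: 0.0613
```

```bash
python3 plan.py
```

```text
t 9.9 board pose mm [ 0.8 69.6 53.4] yaw -0.01 tilt [0.0005 0.    ] w 0.0613 F [-2.1 -0.4  5.2]
```

Request:
step_arm(targets=[{"x": -0.015, "y": 0, "z": 0, "ax": 0, "ay": 0, "az": 0, "claw": 1}, {"x": -0.045, "y": 0, "z": 0, "ax": 0, "ay": 0, "az": 0, "claw": 1}, {"x": -0.08, "y": 0, "z": 0, "ax": 0, "ay": 0, "az": 0, "claw": 1}, {"x": -0.115, "y": 0, "z": 0, "ax": 0, "ay": 0, "az": 0, "claw": 1}, {"x": -0.15, "y": 0, "z": 0, "ax": 0, "ay": 0, "az": 0, "claw": 1}])

```text
time: 10.32
eef_pos: [0.5677, 0.068, 0.2026]
orientation: [1.151, 1.246, -1.154]
wrist_force: [1.1, -0.2, -2.2]
width: 0.0619
```

```bash
python3 plan.py v=30 -100,-294,205,-90
```

```text
t 10.32 board pose mm [ -0.5  69.6 202.6] yaw -0.01 tilt [-0.0025 -0.0001] w 0.0619 F [ 1.1 -0.2 -2.2]
-> -100,-294,205,-90
   x-0 y-0.007 z0.024 a0.105 | x-0 y-0.013 z0.048 a0.209 | x-0 y-0.02 z0.073 a0.314 | x-0.001 y-0.027 z0.097 a0.419 | x-0.001 y-0.033 z0.121 a0.524
   x0 y0.006 z0.025 a0.104 | x-0 y0.013 z0.049 a0.209 | x-0 y0.019 z0.073 a0.314 | x-0 y0.026 z0.098 a0.418 | x-0.001 y0.032 z0.122 a0.523
   x0 y0.017 z0.018 a0.105 | x0 y0.035 z0.036 a0.21 | x-0 y0.053 z0.053 a0.314 | x-0 y0.071 z0.071 a0.419 | x-0 y0.088 z0.089 a0.524
```

Request:
step_arm(targets=[{"x": 0, "y": -0.007, "z": 0.024, "ax": 0.105, "ay": 0, "az": 0, "claw": 1}, {"x": 0, "y": -0.013, "z": 0.048, "ax": 0.209, "ay": 0, "az": 0, "claw": 1}, {"x": 0, "y": -0.02, "z": 0.073, "ax": 0.314, "ay": 0, "az": 0, "claw": 1}, {"x": 0, "y": -0.027, "z": 0.097, "ax": 0.419, "ay": 0, "az": 0, "claw": 1}, {"x": -0.001, "y": -0.033, "z": 0.121, "ax": 0.524, "ay": 0, "az": 0, "claw": 1}])

```text
time: 10.73
eef_pos: [0.5438, -0.056, 0.2021]
orientation: [1.533, 0.962, -1.536]
wrist_force: [0.9, -1.3, -3.2]
width: 0.0619
```

Request:
step_arm(targets=[{"x": 0, "y": 0.006, "z": 0.025, "ax": 0.104, "ay": 0, "az": 0, "claw": 1}, {"x": 0, "y": 0.013, "z": 0.049, "ax": 0.209, "ay": 0, "az": 0, "claw": 1}, {"x": 0, "y": 0.019, "z": 0.073, "ax": 0.314, "ay": 0, "az": 0, "claw": 1}, {"x": 0, "y": 0.026, "z": 0.098, "ax": 0.418, "ay": 0, "az": 0, "claw": 1}, {"x": -0.001, "y": 0.032, "z": 0.122, "ax": 0.523, "ay": 0, "az": 0, "claw": 1}])

```text
time: 11.15
eef_pos: [0.5201, -0.1799, 0.203]
orientation: [1.881, 0.579, -1.884]
wrist_force: [1.5, 0.3, -3.4]
width: 0.0619
```

Request:
step_arm(targets=[{"x": 0, "y": 0.017, "z": 0.018, "ax": 0.105, "ay": 0, "az": 0, "claw": 1}, {"x": 0, "y": 0.035, "z": 0.036, "ax": 0.21, "ay": 0, "az": 0, "claw": 1}, {"x": 0, "y": 0.053, "z": 0.053, "ax": 0.314, "ay": 0, "az": 0, "claw": 1}, {"x": 0, "y": 0.071, "z": 0.071, "ax": 0.419, "ay": 0, "az": 0, "claw": 1}, {"x": 0, "y": 0.088, "z": 0.089, "ax": 0.524, "ay": 0, "az": 0, "claw": 1}])

```text
time: 11.57
eef_pos: [0.4966, -0.3028, 0.2032]
orientation: [2.184, 0.08, -2.187]
wrist_force: [0.8, 0.4, -2.2]
width: 0.0619
```

Request:
step_arm(targets=[{"x": 0.01, "y": 0, "z": 0, "ax": 0, "ay": 0, "az": 0, "claw": 1}, {"x": 0.02, "y": 0, "z": 0, "ax": 0, "ay": 0, "az": 0, "claw": 1}, {"x": 0.02, "y": 0, "z": 0, "ax": 0, "ay": 0, "az": 0, "claw": 1}])

```text
time: 11.82
eef_pos: [0.4957, -0.3003, 0.1804]
orientation: [2.179, 0.09, -2.19]
wrist_force: [-0.5, 1.0, -3.1]
width: 0.0616
```

```bash
python3 plan.py v=36 -100,-294,57,-90
```

```text
t 11.82 board pose mm [-100.6 -292.1  180.4] yaw -89.98 tilt [-0.0053  0.0044] w 0.0616 F [-0.5  1.  -3.1]
-> -100,-294,57,-90
   x0.031 y0 z-0 a0 | x0.062 y0.001 z-0 a0 | x0.093 y0.001 z-0 a0 | x0.123 y0.002 z-0.001 a0
```

Request:
step_arm(targets=[{"x": 0.035, "y": 0.002, "z": 0, "ax": 0, "ay": 0, "az": 0, "claw": 1}, {"x": 0.07, "y": 0.002, "z": 0, "ax": 0, "ay": 0, "az": 0, "claw": 1}, {"x": 0.1, "y": 0.002, "z": 0, "ax": 0, "ay": 0, "az": 0, "claw": 1}, {"x": 0.12, "y": 0.002, "z": 0, "ax": 0, "ay": 0, "az": 0, "claw": 1}, {"x": 0.128, "y": 0.002, "z": 0, "ax": 0, "ay": 0, "az": 0, "claw": 1}])

```text
time: 12.23
eef_pos: [0.4951, -0.3005, 0.0516]
orientation: [2.177, 0.092, -2.191]
wrist_force: [-0.7, 0.8, -2.8]
width: 0.0619
```

Request:
step_arm(targets=[{"x": 0, "y": 0, "z": 0, "ax": 0, "ay": 0, "az": 0, "claw": 1}, {"x": 0.002, "y": 0, "z": 0, "ax": 0, "ay": 0, "az": 0, "claw": 1}, {"x": 0.004, "y": 0, "z": 0, "ax": 0, "ay": 0, "az": 0, "claw": 1}, {"x": 0.006, "y": 0, "z": 0, "ax": 0, "ay": 0, "az": 0, "claw": 1}, {"x": 0.006, "y": 0, "z": 0, "ax": 0, "ay": 0, "az": 0, "claw": 1}])

```text
time: 12.65
eef_pos: [0.4985, -0.3043, 0.0519]
orientation: [2.183, 0.083, -2.18]
wrist_force: [0.2, -0.3, -2.7]
width: 0.0618
```

Request:
step_arm(targets=[{"x": 0.001, "y": 0, "z": 0, "ax": 0, "ay": 0, "az": 0, "claw": 1}, {"x": 0.002, "y": 0, "z": 0, "ax": 0, "ay": 0, "az": 0, "claw": 1}, {"x": 0.002, "y": 0, "z": 0, "ax": 0, "ay": 0, "az": 0, "claw": 1}])

```text
time: 12.9
eef_pos: [0.4982, -0.3043, 0.0494]
orientation: [2.183, 0.083, -2.181]
wrist_force: [0.1, -0.8, 0.4]
width: 0.0614
```

Request:
step_arm(targets=[{"x": 0.001, "y": 0, "z": 0, "ax": 0, "ay": 0, "az": 0, "claw": 1}, {"x": 0.001, "y": 0, "z": 0, "ax": 0, "ay": 0, "az": 0, "claw": 1}, {"x": 0.001, "y": 0, "z": 0, "ax": 0, "ay": 0, "az": 0, "claw": 1}])

```text
time: 13.15
eef_pos: [0.4982, -0.3043, 0.0494]
orientation: [2.183, 0.083, -2.181]
wrist_force: [-1.4, 2.0, 5.6]
width: 0.0618
```

```bash
python3 plan.py
```

```text
t 13.15 board pose mm [ -98.4 -296.2   49.4] yaw -90.02 tilt [ 0.0008 -0.0005] w 0.0618 F [-1.4  2.   5.6]
```

Request:
step_arm(targets=[{"x": 0, "y": 0, "z": 0, "ax": 0, "ay": 0, "az": 0, "claw": 0.2}, {"x": 0, "y": 0, "z": 0, "ax": 0, "ay": 0, "az": 0, "claw": 0}, {"x": 0, "y": 0, "z": 0, "ax": 0, "ay": 0, "az": 0, "claw": 0}, {"x": 0, "y": 0, "z": 0, "ax": 0, "ay": 0, "az": 0, "claw": 0}, {"x": 0, "y": 0, "z": 0, "ax": 0, "ay": 0, "az": 0, "claw": 0}])

```text
time: 13.57
eef_pos: [0.4976, -0.3039, 0.0475]
orientation: [2.182, 0.084, -2.182]
wrist_force: [1.2, -0.5, -0.5]
width: 0.0897
```

Request:
step_arm(targets=[{"x": -0.015, "y": 0, "z": 0, "ax": 0, "ay": 0, "az": 0, "claw": 0}, {"x": -0.045, "y": 0, "z": 0, "ax": 0, "ay": 0, "az": 0, "claw": 0}, {"x": -0.08, "y": 0, "z": 0, "ax": 0, "ay": 0, "az": 0, "claw": 0}, {"x": -0.115, "y": 0, "z": 0, "ax": 0, "ay": 0, "az": 0, "claw": 0}, {"x": -0.13, "y": 0, "z": 0, "ax": 0, "ay": 0, "az": 0, "claw": 0}])

```text
time: 13.98
eef_pos: [0.4996, -0.3053, 0.1833]
orientation: [2.186, 0.079, -2.173]
wrist_force: [0.3, -0.4, 1.6]
width: 0.0951
```

```bash
python3 plan.py v=38 -70,0,170,-89
```

```text
t 13.98 board pose mm [ -97.1 -297.3  183.3] yaw -90.02 tilt [ 0.0061 -0.0045] w 0.0951 F [ 0.3 -0.4  1.6]
-> -70,0,170,-89
   x0.002 y-0.037 z-0.003 a-0.002 | x0.003 y-0.074 z-0.007 a-0.004 | x0.005 y-0.111 z-0.01 a-0.007 | x0.007 y-0.149 z-0.013 a-0.009 | x0.008 y-0.186 z-0.017 a-0.011
   x0.002 y-0.037 z-0.004 a-0.002 | x0.004 y-0.074 z-0.007 a-0.005 | x0.005 y-0.111 z-0.011 a-0.007
```

Request:
step_arm(targets=[{"x": 0.002, "y": -0.037, "z": -0.003, "ax": -0.002, "ay": 0, "az": 0, "claw": 0}, {"x": 0.003, "y": -0.074, "z": -0.007, "ax": -0.004, "ay": 0, "az": 0, "claw": 0}, {"x": 0.005, "y": -0.111, "z": -0.01, "ax": -0.007, "ay": 0, "az": 0, "claw": 0}, {"x": 0.007, "y": -0.149, "z": -0.013, "ax": -0.009, "ay": 0, "az": 0, "claw": 0}, {"x": 0.008, "y": -0.186, "z": -0.017, "ax": -0.011, "ay": 0, "az": 0, "claw": 0}])

```text
time: 14.4
eef_pos: [0.4998, -0.1155, 0.1693]
orientation: [2.177, 0.095, -2.177]
wrist_force: [0.1, 0.2, -0.5]
width: 0.0951
```

Request:
step_arm(targets=[{"x": 0.002, "y": -0.037, "z": -0.004, "ax": -0.002, "ay": 0, "az": 0, "claw": 0}, {"x": 0.004, "y": -0.074, "z": -0.007, "ax": -0.005, "ay": 0, "az": 0, "claw": 0}, {"x": 0.005, "y": -0.111, "z": -0.01, "ax": -0.007, "ay": 0, "az": 0, "claw": 0}, {"x": 0.005, "y": -0.111, "z": -0.01, "ax": -0.007, "ay": 0, "az": 0, "claw": 0}, {"x": 0.005, "y": -0.111, "z": -0.01, "ax": -0.007, "ay": 0, "az": 0, "claw": 0}])

```text
time: 14.82
eef_pos: [0.5004, -0.0041, 0.1645]
orientation: [2.171, 0.107, -2.171]
wrist_force: [0.4, -1.0, 0.1]
width: 0.0948
```

Request:
step_arm(targets=[{"x": 0, "y": 0, "z": 0, "ax": 0, "ay": 0, "az": 0, "claw": 0}, {"x": 0, "y": 0, "z": 0, "ax": 0, "ay": 0, "az": 0, "claw": 0}])

```text
time: 14.98
eef_pos: [0.5007, -0.0067, 0.1647]
orientation: [2.173, 0.101, -2.173]
wrist_force: [0.4, -0.5, 0.6]
width: 0.0949
```

```bash
python3 plan.py v=36 -70,0,54,-89
```

```text
t 14.98 board pose mm [-72.9   0.3 164.7] yaw -89.06 tilt [ 0.0001 -0.0004] w 0.0949 F [ 0.4 -0.5  0.6]
-> -70,0,54,-89
   x0.028 y0 z-0.001 a-0 | x0.055 y0 z-0.001 a-0.001 | x0.083 y0 z-0.002 a-0.001 | x0.111 y0 z-0.003 a-0.001
```

Request:
step_arm(targets=[{"x": 0.025, "y": 0, "z": -0.003, "ax": 0, "ay": 0, "az": 0, "claw": 0}, {"x": 0.055, "y": 0, "z": -0.003, "ax": 0, "ay": 0, "az": 0, "claw": 0}, {"x": 0.085, "y": 0, "z": -0.003, "ax": 0, "ay": 0, "az": 0, "claw": 0}, {"x": 0.105, "y": 0, "z": -0.003, "ax": 0, "ay": 0, "az": 0, "claw": 0}, {"x": 0.111, "y": 0, "z": -0.003, "ax": 0, "ay": 0, "az": 0, "claw": 0}])

```text
time: 15.4
eef_pos: [0.5007, -0.0066, 0.0496]
orientation: [2.167, 0.101, -2.182]
wrist_force: [-0.9, -0.5, -0.5]
width: 0.0953
```

Request:
step_arm(targets=[{"x": 0, "y": 0, "z": 0, "ax": 0, "ay": 0, "az": 0, "claw": 0}, {"x": 0, "y": 0, "z": 0, "ax": 0, "ay": 0, "az": 0, "claw": 0.3}, {"x": 0, "y": 0, "z": 0, "ax": 0, "ay": 0, "az": 0, "claw": 1}, {"x": 0, "y": 0, "z": 0, "ax": 0, "ay": 0, "az": 0, "claw": 1}, {"x": 0, "y": 0, "z": 0, "ax": 0, "ay": 0, "az": 0, "claw": 1}])

```text
time: 15.82
eef_pos: [0.5048, -0.0056, 0.0553]
orientation: [2.176, 0.102, -2.169]
wrist_force: [-0.6, 0.3, 0.2]
width: 0.0738
```

Request:
step_arm(targets=[{"x": 0, "y": 0, "z": 0, "ax": 0, "ay": 0, "az": 0, "claw": 1}, {"x": 0, "y": 0, "z": 0, "ax": 0, "ay": 0, "az": 0, "claw": 1}, {"x": 0, "y": 0, "z": 0, "ax": 0, "ay": 0, "az": 0, "claw": 1}, {"x": 0, "y": 0, "z": 0, "ax": 0, "ay": 0, "az": 0, "claw": 1}, {"x": 0, "y": 0, "z": 0, "ax": 0, "ay": 0, "az": 0, "claw": 1}])

```text
time: 16.23
eef_pos: [0.5039, -0.0056, 0.0542]
orientation: [2.173, 0.103, -2.172]
wrist_force: [-2.1, -1.9, 3.3]
width: 0.0558
```

```bash
python3 plan.py
```

```text
t 16.23 board pose mm [-69.7   1.1  54.2] yaw -88.97 tilt [ 0.0006 -0.0007] w 0.0558 F [-2.1 -1.9  3.3]
```

Request:
step_arm(targets=[{"x": -0.015, "y": 0, "z": 0, "ax": 0, "ay": 0, "az": 0, "claw": 1}, {"x": -0.045, "y": 0, "z": 0, "ax": 0, "ay": 0, "az": 0, "claw": 1}, {"x": -0.08, "y": 0, "z": 0, "ax": 0, "ay": 0, "az": 0, "claw": 1}, {"x": -0.115, "y": 0, "z": 0, "ax": 0, "ay": 0, "az": 0, "claw": 1}, {"x": -0.15, "y": 0, "z": 0, "ax": 0, "ay": 0, "az": 0, "claw": 1}])

```text
time: 16.65
eef_pos: [0.5022, -0.0049, 0.2033]
orientation: [2.17, 0.104, -2.177]
wrist_force: [0.8, -1.0, -3.6]
width: 0.0562
```

```bash
python3 plan.py v=36 -193,-296,205,-89
```

```text
t 16.65 board pose mm [-71.3   2.  203.3] yaw -88.98 tilt [-0.0033  0.001 ] w 0.0562 F [ 0.8 -1.  -3.6]
-> -193,-296,205,-89
   x-0 y0.033 z0.014 a0 | x-0 y0.066 z0.028 a0 | x-0.001 y0.099 z0.042 a0 | x-0.001 y0.131 z0.056 a0 | x-0.001 y0.164 z0.071 a0
   x-0 y0.033 z0.014 a0 | x-0 y0.066 z0.028 a0 | x-0.001 y0.099 z0.042 a0 | x-0.001 y0.132 z0.056 a0
```

Request:
step_arm(targets=[{"x": 0, "y": 0.033, "z": 0.014, "ax": 0, "ay": 0, "az": 0, "claw": 1}, {"x": 0, "y": 0.066, "z": 0.028, "ax": 0, "ay": 0, "az": 0, "claw": 1}, {"x": 0, "y": 0.099, "z": 0.042, "ax": 0, "ay": 0, "az": 0, "claw": 1}, {"x": 0, "y": 0.131, "z": 0.056, "ax": 0, "ay": 0, "az": 0, "claw": 1}, {"x": 0, "y": 0.164, "z": 0.071, "ax": 0, "ay": 0, "az": 0, "claw": 1}])

```text
time: 17.07
eef_pos: [0.4471, -0.1759, 0.2021]
orientation: [2.172, 0.106, -2.175]
wrist_force: [1.2, -0.6, -4.3]
width: 0.056
```

Request:
step_arm(targets=[{"x": 0, "y": 0.033, "z": 0.014, "ax": 0, "ay": 0, "az": 0, "claw": 1}, {"x": 0, "y": 0.066, "z": 0.028, "ax": 0, "ay": 0, "az": 0, "claw": 1}, {"x": 0, "y": 0.099, "z": 0.042, "ax": 0, "ay": 0, "az": 0, "claw": 1}, {"x": 0, "y": 0.132, "z": 0.056, "ax": 0, "ay": 0, "az": 0, "claw": 1}, {"x": 0, "y": 0.132, "z": 0.056, "ax": 0, "ay": 0, "az": 0, "claw": 1}])

```text
time: 17.48
eef_pos: [0.4027, -0.3163, 0.2022]
orientation: [2.173, 0.096, -2.178]
wrist_force: [-0.5, 0.5, -3.6]
width: 0.0562
```

Request:
step_arm(targets=[{"x": 0.01, "y": 0, "z": 0, "ax": 0, "ay": 0, "az": 0, "claw": 1}, {"x": 0.02, "y": 0, "z": 0, "ax": 0, "ay": 0, "az": 0, "claw": 1}, {"x": 0.02, "y": 0, "z": 0, "ax": 0, "ay": 0, "az": 0, "claw": 1}, {"x": 0.02, "y": 0, "z": 0, "ax": 0, "ay": 0, "az": 0, "claw": 1}])

```text
time: 17.82
eef_pos: [0.4047, -0.31, 0.1813]
orientation: [2.171, 0.109, -2.176]
wrist_force: [-0.2, 0.2, -3.0]
width: 0.0559
```

```bash
python3 plan.py v=36 -193,-296,57,-89
```

```text
t 17.82 board pose mm [-192.1 -294.7  181.3] yaw -88.88 tilt [-0.0028  0.0031] w 0.0559 F [-0.2  0.2 -3. ]
-> -193,-296,57,-89
   x0.031 y0 z0 a0.001 | x0.062 y0.001 z0 a0.001 | x0.093 y0.001 z0.001 a0.002 | x0.124 y0.001 z0.001 a0.002
```

Contact is expected at TCP z ≈ 50.2 mm.

Request:
step_arm(targets=[{"x": 0.035, "y": 0, "z": 0, "ax": 0, "ay": 0, "az": 0, "claw": 1}, {"x": 0.07, "y": 0, "z": 0, "ax": 0, "ay": 0, "az": 0, "claw": 1}, {"x": 0.1, "y": 0, "z": 0, "ax": 0, "ay": 0, "az": 0, "claw": 1}, {"x": 0.12, "y": 0, "z": 0, "ax": 0, "ay": 0, "az": 0, "claw": 1}, {"x": 0.128, "y": 0, "z": 0, "ax": 0, "ay": 0, "az": 0, "claw": 1}])

```text
time: 18.23
eef_pos: [0.4036, -0.3091, 0.0518]
orientation: [2.169, 0.111, -2.179]
wrist_force: [-0.2, 0.3, -3.5]
width: 0.0559
```

Request:
step_arm(targets=[{"x": 0, "y": 0, "z": 0, "ax": 0, "ay": 0, "az": 0, "claw": 1}, {"x": 0.002, "y": 0, "z": 0, "ax": 0, "ay": 0, "az": 0, "claw": 1}, {"x": 0.004, "y": 0, "z": 0, "ax": 0, "ay": 0, "az": 0, "claw": 1}, {"x": 0.005, "y": 0, "z": 0, "ax": 0, "ay": 0, "az": 0, "claw": 1}, {"x": 0.005, "y": 0, "z": 0, "ax": 0, "ay": 0, "az": 0, "claw": 1}])

```text
time: 18.65
eef_pos: [0.406, -0.3127, 0.052]
orientation: [2.174, 0.101, -2.17]
wrist_force: [0.3, 0.4, -3.6]
width: 0.0558
```

Request:
step_arm(targets=[{"x": 0.001, "y": 0, "z": 0, "ax": 0, "ay": 0, "az": 0, "claw": 1}, {"x": 0.002, "y": 0, "z": 0, "ax": 0, "ay": 0, "az": 0, "claw": 1}, {"x": 0.002, "y": 0, "z": 0, "ax": 0, "ay": 0, "az": 0, "claw": 1}])

```text
time: 18.9
eef_pos: [0.4059, -0.3127, 0.0502]
orientation: [2.174, 0.102, -2.171]
wrist_force: [-1.4, 1.1, 4.0]
width: 0.0553
```

```bash
python3 plan.py
```

```text
t 18.9 board pose mm [-191.1 -297.5   50.2] yaw -88.99 tilt [ 0.0013 -0.0011] w 0.0553 F [-1.4  1.1  4. ]
```

Request:
step_arm(targets=[{"x": 0, "y": 0, "z": 0, "ax": 0, "ay": 0, "az": 0, "claw": 0.2}, {"x": 0, "y": 0, "z": 0, "ax": 0, "ay": 0, "az": 0, "claw": 0}, {"x": 0, "y": 0, "z": 0, "ax": 0, "ay": 0, "az": 0, "claw": 0}, {"x": 0, "y": 0, "z": 0, "ax": 0, "ay": 0, "az": 0, "claw": 0}, {"x": 0, "y": 0, "z": 0, "ax": 0, "ay": 0, "az": 0, "claw": 0}])

```text
time: 19.32
eef_pos: [0.4052, -0.3121, 0.0486]
orientation: [2.173, 0.103, -2.173]
wrist_force: [0.1, -0.5, 0.1]
width: 0.0836
```

Request:
step_arm(targets=[{"x": -0.015, "y": 0, "z": 0, "ax": 0, "ay": 0, "az": 0, "claw": 0}, {"x": -0.045, "y": 0, "z": 0, "ax": 0, "ay": 0, "az": 0, "claw": 0}, {"x": -0.08, "y": 0, "z": 0, "ax": 0, "ay": 0, "az": 0, "claw": 0}, {"x": -0.115, "y": 0, "z": 0, "ax": 0, "ay": 0, "az": 0, "claw": 0}, {"x": -0.13, "y": 0, "z": 0, "ax": 0, "ay": 0, "az": 0, "claw": 0}])

```text
time: 19.73
eef_pos: [0.4069, -0.3136, 0.1841]
orientation: [2.176, 0.097, -2.165]
wrist_force: [0.9, -1.1, 0.5]
width: 0.0953
```

```bash
python3 plan.py v=38 0,0,170,-90; python3 -c "
from h import *
c=snap('side','s2.png')
c=snap('top','t2.png')"
```

```text
t 19.73 board pose mm [-190.2 -298.5  184.1] yaw -88.99 tilt [ 0.0055 -0.0051] w 0.0953 F [ 0.9 -1.1  0.5]
-> 0,0,170,-90
   x0.001 y-0.03 z-0.02 a0.002 | x0.003 y-0.059 z-0.039 a0.004 | x0.004 y-0.089 z-0.059 a0.005 | x0.006 y-0.118 z-0.078 a0.007 | x0.007 y-0.148 z-0.098 a0.009
   x0.001 y-0.029 z-0.019 a0.002 | x0.003 y-0.059 z-0.038 a0.003 | x0.004 y-0.089 z-0.058 a0.005 | x0.006 y-0.118 z-0.077 a0.007 | x0.007 y-0.148 z-0.096 a0.009
```

View pics/s2.png

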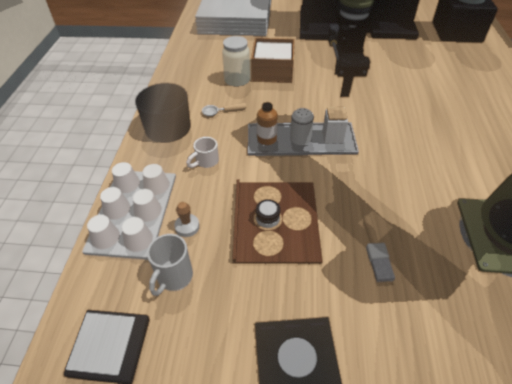

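```bash
cat > cork.py <<'E'
from h import *
import sys
O=np.array([.5735,-.0014]);Y=.0771
Rb=np.array([[np.cos(Y),-np.sin(Y)],[np.sin(Y),np.cos(Y)]])
W=lambda q:np.r_[O+Rb@np.array(q[:2]),q[2]]
for n in ('side','top'):
    c=arm.camera(n); g=c['frame'].astype(int).min(2) if 0 else c['frame'].astype(int)[:,:,0]
    for q in((-.07,0,.01),(0,.07,.01),(0,-.07,.01)):
        poly=np.array([proj(c,W((q[0]+.042*np.cos(a),q[1]+.042*np.sin(a),.01))) for a in np.linspace(0,6.28,40)])
        m=np.zeros(g.shape,np.uint8); cv2.fillPoly(m,[poly.round().astype(np.int32)],1)
        v=g[m>0].astype(np.uint8); th=cv2.threshold(v,0,1,cv2.THRESH_OTSU)[0]
        mm=((g>th)&(m>0)).astype(np.uint8); cs=max(cv2.findContours(mm,cv2.RETR_EXTERNAL,cv2.CHAIN_APPROX_NONE)[0],key=cv2.contourArea)
        P=np.array([onz(c,u,.01)[:2] for u in cs.reshape(-1,2).astype(float)]); Pb=(P-O)@Rb*1e3
        e=cv2.minEnclosingCircle(Pb.astype(np.float32)); M=cv2.moments(mm,True); ctr=(onz(c,(M['m10']/M['m00'],M['m01']/M['m00']),.01)[:2]-O)@Rb*1e3
        print(n,q,'th',th,'centroid',ctr.round(1),'circ',np.round(e[0],1),round(e[1],1))
E
python3 cork.py
```

```text
side (-0.07, 0, 0.01) th 150.0 centroid [-69.   -0.6] circ [-65.7   0. ] 39.3
side (0, 0.07, 0.01) th 149.0 centroid [-0.5 68.8] circ [-0.3 68.9] 34.6
side (0, -0.07, 0.01) th 147.0 centroid [ -0.3 -68.5] circ [  0.1 -72.1] 34.6
top (-0.07, 0, 0.01) th 123.0 centroid [-68.9   0.3] circ [-65.2   0.2] 38.7
top (0, 0.07, 0.01) th 120.0 centroid [-0.3 69.5] circ [ 0. 70.] 34.3
top (0, -0.07, 0.01) th 121.0 centroid [ -0.4 -68.8] circ [ -0.5 -65.4] 37.7
```

Request:
step_arm(targets=[{"x": 0.001, "y": -0.03, "z": -0.02, "ax": 0.002, "ay": 0, "az": 0, "claw": 0}, {"x": 0.003, "y": -0.059, "z": -0.039, "ax": 0.004, "ay": 0, "az": 0, "claw": 0}, {"x": 0.004, "y": -0.089, "z": -0.059, "ax": 0.005, "ay": 0, "az": 0, "claw": 0}, {"x": 0.006, "y": -0.118, "z": -0.078, "ax": 0.007, "ay": 0, "az": 0, "claw": 0}, {"x": 0.007, "y": -0.148, "z": -0.098, "ax": 0.009, "ay": 0, "az": 0, "claw": 0}])

```text
time: 20.35
eef_pos: [0.4875, -0.1534, 0.1683]
orientation: [2.174, 0.095, -2.184]
wrist_force: [0.2, 0.7, 0.3]
width: 0.095
```

Request:
step_arm(targets=[{"x": 0.001, "y": -0.03, "z": -0.019, "ax": 0.002, "ay": 0, "az": 0, "claw": 0}, {"x": 0.003, "y": -0.06, "z": -0.038, "ax": 0.004, "ay": 0, "az": 0, "claw": 0}, {"x": 0.004, "y": -0.089, "z": -0.058, "ax": 0.005, "ay": 0, "az": 0, "claw": 0}, {"x": 0.006, "y": -0.118, "z": -0.077, "ax": 0.007, "ay": 0, "az": 0, "claw": 0}, {"x": 0.007, "y": -0.148, "z": -0.096, "ax": 0.009, "ay": 0, "az": 0, "claw": 0}])

```text
time: 20.77
eef_pos: [0.5705, 0.002, 0.1611]
orientation: [2.177, 0.084, -2.188]
wrist_force: [0.0, -0.1, -0.4]
width: 0.0949
```

Request:
step_arm(targets=[{"x": 0, "y": 0, "z": 0, "ax": 0, "ay": 0, "az": 0, "claw": 0}, {"x": 0, "y": 0, "z": 0, "ax": 0, "ay": 0, "az": 0, "claw": 0}, {"x": 0, "y": 0, "z": 0, "ax": 0, "ay": 0, "az": 0, "claw": 0}])

```text
time: 21.02
eef_pos: [0.5703, 0.0002, 0.1622]
orientation: [2.177, 0.084, -2.187]
wrist_force: [-0.2, 0.2, 0.2]
width: 0.0951
```

```bash
python3 plan.py v=38 0,0,19,-90
```

```text
t 21.02 board pose mm [ -3.1   1.9 162.2] yaw -89.99 tilt [-0.0043 -0.    ] w 0.0951 F [-0.2  0.2  0.2]
-> 0,0,19,-90
   x0.036 y0 z-0.001 a0 | x0.072 y0.001 z-0.002 a0 | x0.107 y0.001 z-0.002 a0 | x0.143 y0.002 z-0.003 a0
```

Request:
step_arm(targets=[{"x": 0.03, "y": 0.002, "z": -0.003, "ax": 0, "ay": 0, "az": 0, "claw": 0}, {"x": 0.065, "y": 0.002, "z": -0.003, "ax": 0, "ay": 0, "az": 0, "claw": 0}, {"x": 0.1, "y": 0.002, "z": -0.003, "ax": 0, "ay": 0, "az": 0, "claw": 0}, {"x": 0.125, "y": 0.002, "z": -0.003, "ax": 0, "ay": 0, "az": 0, "claw": 0}, {"x": 0.138, "y": 0.002, "z": -0.003, "ax": 0, "ay": 0, "az": 0, "claw": 0}])

```text
time: 21.43
eef_pos: [0.5708, -0.0027, 0.0217]
orientation: [2.175, 0.082, -2.192]
wrist_force: [-0.6, 0.2, -0.4]
width: 0.0945
```

Request:
step_arm(targets=[{"x": 0, "y": 0, "z": 0, "ax": 0, "ay": 0, "az": 0, "claw": 0}, {"x": 0.002, "y": 0, "z": 0, "ax": 0, "ay": 0, "az": 0, "claw": 0}, {"x": 0.006, "y": 0, "z": 0, "ax": 0, "ay": 0, "az": 0, "claw": 0}, {"x": 0.006, "y": 0, "z": 0, "ax": 0, "ay": 0, "az": 0, "claw": 0}])

```text
time: 21.77
eef_pos: [0.5761, -0.0019, 0.0222]
orientation: [2.185, 0.083, -2.179]
wrist_force: [0.5, 0.4, 0.3]
width: 0.0952
```

```bash
python3 plan.py v=38 0,0,17,-90
```

```text
t 21.77 board pose mm [ 2.5 -0.7 22.2] yaw -90.04 tilt [ 0.0028 -0.0003] w 0.0952 F [0.5 0.4 0.3]
-> 0,0,17,-90
   x0.005 y-0.001 z0.003 a-0.001
```

Request:
step_arm(targets=[{"x": 0.004, "y": -0.001, "z": 0.001, "ax": 0, "ay": 0, "az": 0, "claw": 0.3}, {"x": 0.004, "y": -0.001, "z": 0.001, "ax": 0, "ay": 0, "az": 0, "claw": 1}, {"x": 0.004, "y": -0.001, "z": 0.001, "ax": 0, "ay": 0, "az": 0, "claw": 1}, {"x": 0.004, "y": -0.001, "z": 0.001, "ax": 0, "ay": 0, "az": 0, "claw": 1}, {"x": 0.004, "y": -0.001, "z": 0.001, "ax": 0, "ay": 0, "az": 0, "claw": 1}])

```text
time: 22.18
eef_pos: [0.574, -0.0006, 0.017]
orientation: [2.183, 0.084, -2.182]
wrist_force: [1.2, -0.3, -0.7]
width: 0.0677
```

Request:
step_arm(targets=[{"x": 0, "y": 0, "z": 0, "ax": 0, "ay": 0, "az": 0, "claw": 1}, {"x": 0, "y": 0, "z": 0, "ax": 0, "ay": 0, "az": 0, "claw": 1}, {"x": 0, "y": 0, "z": 0, "ax": 0, "ay": 0, "az": 0, "claw": 1}, {"x": 0, "y": 0, "z": 0, "ax": 0, "ay": 0, "az": 0, "claw": 1}])

```text
time: 22.52
eef_pos: [0.5739, -0.0006, 0.0168]
orientation: [2.182, 0.084, -2.182]
wrist_force: [0.4, -0.2, 1.0]
width: 0.0571
```

```bash
python3 plan.py
```

```text
t 22.52 board pose mm [ 0.5  0.7 16.8] yaw -90.01 tilt [ 0.0002 -0.0001] w 0.0571 F [ 0.4 -0.2  1. ]
```

Request:
step_arm(targets=[{"x": -0.015, "y": 0, "z": 0, "ax": 0, "ay": 0, "az": 0, "claw": 1}, {"x": -0.04, "y": 0, "z": 0, "ax": 0, "ay": 0, "az": 0, "claw": 1}, {"x": -0.07, "y": 0, "z": 0, "ax": 0, "ay": 0, "az": 0, "claw": 1}, {"x": -0.1, "y": 0, "z": 0, "ax": 0, "ay": 0, "az": 0, "claw": 1}, {"x": -0.1, "y": 0, "z": 0, "ax": 0, "ay": 0, "az": 0, "claw": 1}])

```text
time: 22.93
eef_pos: [0.5778, -0.0009, 0.1233]
orientation: [2.194, 0.082, -2.169]
wrist_force: [2.6, -1.0, -1.5]
width: 0.0576
```

```bash
python3 plan.py v=37 -52,325,110,-90
```

```text
t 22.93 board pose mm [  4.3   0.2 123.3] yaw -90.02 tilt [ 0.0111 -0.0009] w 0.0576 F [ 2.6 -1.  -1.5]
-> -52,325,110,-90
   x0.001 y-0.036 z0.006 a-0 | x0.003 y-0.072 z0.013 a-0 | x0.004 y-0.108 z0.019 a-0 | x0.006 y-0.144 z0.025 a-0 | x0.007 y-0.18 z0.031 a-0
   x0.002 y-0.037 z0.007 a-0 | x0.003 y-0.073 z0.013 a-0 | x0.005 y-0.109 z0.019 a-0 | x0.006 y-0.145 z0.025 a-0
```

Request:
step_arm(targets=[{"x": 0.001, "y": -0.036, "z": 0.006, "ax": 0, "ay": 0, "az": 0, "claw": 1}, {"x": 0.003, "y": -0.072, "z": 0.012, "ax": 0, "ay": 0, "az": 0, "claw": 1}, {"x": 0.004, "y": -0.108, "z": 0.018, "ax": 0, "ay": 0, "az": 0, "claw": 1}, {"x": 0.006, "y": -0.144, "z": 0.024, "ax": 0, "ay": 0, "az": 0, "claw": 1}, {"x": 0.007, "y": -0.18, "z": 0.03, "ax": 0, "ay": 0, "az": 0, "claw": 1}])

```text
time: 23.35
eef_pos: [0.5283, 0.1777, 0.1077]
orientation: [2.18, 0.083, -2.185]
wrist_force: [0.9, 0.5, -2.0]
width: 0.058
```

Request:
step_arm(targets=[{"x": 0.002, "y": -0.037, "z": 0.006, "ax": 0, "ay": 0, "az": 0, "claw": 1}, {"x": 0.003, "y": -0.073, "z": 0.012, "ax": 0, "ay": 0, "az": 0, "claw": 1}, {"x": 0.005, "y": -0.109, "z": 0.018, "ax": 0, "ay": 0, "az": 0, "claw": 1}, {"x": 0.006, "y": -0.13, "z": 0.022, "ax": 0, "ay": 0, "az": 0, "claw": 1}, {"x": 0.006, "y": -0.145, "z": 0.022, "ax": 0, "ay": 0, "az": 0, "claw": 1}])

```text
time: 23.77
eef_pos: [0.4947, 0.3211, 0.1015]
orientation: [2.177, 0.085, -2.184]
wrist_force: [0.1, -1.0, -2.3]
width: 0.0579
```

Request:
step_arm(targets=[{"x": 0.015, "y": 0, "z": 0, "ax": 0, "ay": 0, "az": 0, "claw": 1}, {"x": 0.04, "y": 0, "z": 0, "ax": 0, "ay": 0, "az": 0, "claw": 1}, {"x": 0.06, "y": 0, "z": 0, "ax": 0, "ay": 0, "az": 0, "claw": 1}, {"x": 0.06, "y": 0, "z": 0, "ax": 0, "ay": 0, "az": 0, "claw": 1}, {"x": 0.06, "y": 0, "z": 0, "ax": 0, "ay": 0, "az": 0, "claw": 1}])

```text
time: 24.18
eef_pos: [0.4957, 0.3182, 0.0415]
orientation: [2.177, 0.081, -2.186]
wrist_force: [-0.2, -0.0, -2.2]
width: 0.0576
```

Request:
step_arm(targets=[{"x": 0, "y": 0, "z": 0, "ax": 0, "ay": 0, "az": 0, "claw": 1}, {"x": 0, "y": 0, "z": 0, "ax": 0, "ay": 0, "az": 0, "claw": 1}, {"x": 0, "y": 0, "z": 0, "ax": 0, "ay": 0, "az": 0, "claw": 1}, {"x": 0, "y": 0, "z": 0, "ax": 0, "ay": 0, "az": 0, "claw": 1}])

```text
time: 24.52
eef_pos: [0.498, 0.3197, 0.0452]
orientation: [2.185, 0.085, -2.18]
wrist_force: [0.3, -0.4, -2.9]
width: 0.0578
```

```bash
python3 plan.py v=37 -51,325,17,-90
```

```text
t 24.52 board pose mm [-50.6 326.   45.2] yaw -90.03 tilt [0.0023 0.0011] w 0.0578 F [ 0.3 -0.4 -2.9]
-> -51,325,17,-90
   x0.028 y0.001 z0 a-0.001
```

Request:
step_arm(targets=[{"x": 0.01, "y": 0.001, "z": 0, "ax": 0, "ay": 0, "az": 0, "claw": 1}, {"x": 0.018, "y": 0.001, "z": 0, "ax": 0, "ay": 0, "az": 0, "claw": 1}, {"x": 0.025, "y": 0.001, "z": 0, "ax": 0, "ay": 0, "az": 0, "claw": 1}, {"x": 0.027, "y": 0.001, "z": 0, "ax": 0, "ay": 0, "az": 0, "claw": 1}, {"x": 0.027, "y": 0.001, "z": 0, "ax": 0, "ay": 0, "az": 0, "claw": 1}])

```text
time: 24.93
eef_pos: [0.4964, 0.3181, 0.0155]
orientation: [2.18, 0.083, -2.184]
wrist_force: [0.2, -0.3, -2.6]
width: 0.0575
```

Request:
step_arm(targets=[{"x": 0, "y": 0, "z": 0, "ax": 0, "ay": 0, "az": 0, "claw": 1}, {"x": 0, "y": 0, "z": 0, "ax": 0, "ay": 0, "az": 0, "claw": 1}, {"x": 0, "y": 0, "z": 0, "ax": 0, "ay": 0, "az": 0, "claw": 1}])

```text
time: 25.18
eef_pos: [0.4972, 0.3185, 0.0168]
orientation: [2.183, 0.084, -2.182]
wrist_force: [-0.4, 0.4, -2.2]
width: 0.0577
```

```bash
python3 plan.py v=37 -51,325,15,-90
```

```text
t 25.18 board pose mm [-51.4 324.8  16.8] yaw -90.02 tilt [0.0003 0.0002] w 0.0577 F [-0.4  0.4 -2.2]
-> -51,325,15,-90
   x0.002 y-0 z-0 a-0
```

Lower until contact, then release and rise.

Request:
step_arm(targets=[{"x": 0.001, "y": 0, "z": 0, "ax": 0, "ay": 0, "az": 0, "claw": 1}, {"x": 0.002, "y": 0, "z": 0, "ax": 0, "ay": 0, "az": 0, "claw": 1}, {"x": 0.003, "y": 0, "z": 0, "ax": 0, "ay": 0, "az": 0, "claw": 1}, {"x": 0.003, "y": 0, "z": 0, "ax": 0, "ay": 0, "az": 0, "claw": 1}])

```text
time: 25.52
eef_pos: [0.4973, 0.3186, 0.0149]
orientation: [2.182, 0.084, -2.182]
wrist_force: [-2.9, -1.2, 4.1]
width: 0.0578
```

Request:
step_arm(targets=[{"x": 0, "y": 0, "z": 0, "ax": 0, "ay": 0, "az": 0, "claw": 0.2}, {"x": 0, "y": 0, "z": 0, "ax": 0, "ay": 0, "az": 0, "claw": 0}, {"x": 0, "y": 0, "z": 0, "ax": 0, "ay": 0, "az": 0, "claw": 0}, {"x": 0, "y": 0, "z": 0, "ax": 0, "ay": 0, "az": 0, "claw": 0}, {"x": 0, "y": 0, "z": 0, "ax": 0, "ay": 0, "az": 0, "claw": 0}])

```text
time: 25.93
eef_pos: [0.4971, 0.3184, 0.0136]
orientation: [2.182, 0.084, -2.182]
wrist_force: [0.1, 0.2, 0.5]
width: 0.0856
```

Request:
step_arm(targets=[{"x": -0.015, "y": 0, "z": 0, "ax": 0, "ay": 0, "az": 0, "claw": 0}, {"x": -0.045, "y": 0, "z": 0, "ax": 0, "ay": 0, "az": 0, "claw": 0}, {"x": -0.08, "y": 0, "z": 0, "ax": 0, "ay": 0, "az": 0, "claw": 0}, {"x": -0.115, "y": 0, "z": 0, "ax": 0, "ay": 0, "az": 0, "claw": 0}, {"x": -0.15, "y": 0, "z": 0, "ax": 0, "ay": 0, "az": 0, "claw": 0}])

```text
time: 26.35
eef_pos: [0.4967, 0.3182, 0.1649]
orientation: [2.181, 0.084, -2.183]
wrist_force: [0.6, 0.5, 0.1]
width: 0.0949
```

Request:
step_arm(targets=[{"x": -0.015, "y": 0.03, "z": 0.005, "ax": 0, "ay": 0, "az": 0, "claw": 0}, {"x": -0.02, "y": 0.07, "z": 0.01, "ax": 0, "ay": 0, "az": 0, "claw": 0}, {"x": -0.02, "y": 0.11, "z": 0.015, "ax": 0, "ay": 0, "az": 0, "claw": 0}, {"x": -0.02, "y": 0.15, "z": 0.02, "ax": 0, "ay": 0, "az": 0, "claw": 0}, {"x": -0.02, "y": 0.19, "z": 0.025, "ax": 0, "ay": 0, "az": 0, "claw": 0}])

```text
time: 26.77
eef_pos: [0.4864, 0.1256, 0.184]
orientation: [2.183, 0.085, -2.181]
wrist_force: [1.0, -0.5, 0.1]
width: 0.0954
```

```bash
python3 -c "
from h import *
for n in('top','side'):
    c=snap(n,n+'3.png')
    roi=(105,222,170,292) if n=='top' else (250,312,345,384)
    im=c['frame'][roi[1]:roi[3],roi[0]:roi[2],::-1]; cv2.imwrite('pics/%s3c.png'%n,cv2.resize(im,None,fx=5,fy=5,interpolation=cv2.INTER_CUBIC))
a=cv2.imread('pics/top3c.png');b=cv2.imread('pics/side3c.png');h=max(a.shape[0],b.shape[0])
p=lambda i:cv2.copyMakeBorder(i,0,h-i.shape[0],0,0,cv2.BORDER_CONSTANT)
cv2.imwrite('pics/mat3.png',np.hstack([p(a),p(b)]))
"; python3 plan.py v=38 -191,-297,190,-89
```

```text
t 26.87 board pose mm [-77.1 130.5 183.7] yaw -90.36 tilt [ 0.0004 -0.0014] w 0.0952 F [-0.1  0.1 -0. ]
-> -191,-297,190,-89
   x-0.001 y0.036 z0.009 a-0.002 | x-0.001 y0.071 z0.019 a-0.004 | x-0.002 y0.107 z0.028 a-0.006 | x-0.002 y0.143 z0.037 a-0.008 | x-0.003 y0.178 z0.046 a-0.01
   x-0 y0.036 z0.01 a-0.002 | x-0.001 y0.072 z0.02 a-0.004 | x-0.001 y0.107 z0.029 a-0.006 | x-0.002 y0.143 z0.039 a-0.008 | x-0.002 y0.178 z0.048 a-0.01
   x-0.001 y0.036 z0.01 a-0.002 | x-0.001 y0.071 z0.02 a-0.004
```

View pics/mat3.png

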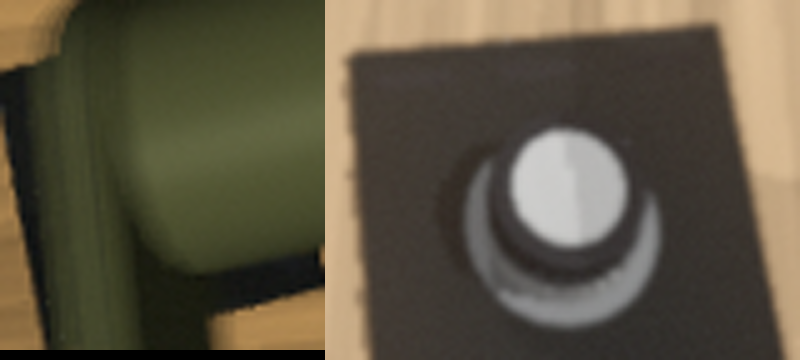

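Request:
step_arm(targets=[{"x": -0.001, "y": 0.036, "z": 0.009, "ax": -0.002, "ay": 0, "az": 0, "claw": 0}, {"x": -0.001, "y": 0.071, "z": 0.019, "ax": -0.004, "ay": 0, "az": 0, "claw": 0}, {"x": -0.002, "y": 0.107, "z": 0.028, "ax": -0.006, "ay": 0, "az": 0, "claw": 0}, {"x": -0.002, "y": 0.143, "z": 0.037, "ax": -0.008, "ay": 0, "az": 0, "claw": 0}, {"x": -0.003, "y": 0.178, "z": 0.046, "ax": -0.01, "ay": 0, "az": 0, "claw": 0}])

```text
time: 27.28
eef_pos: [0.4541, -0.0548, 0.1866]
orientation: [2.177, 0.096, -2.176]
wrist_force: [0.5, 0.5, 0.7]
width: 0.0952
```

Request:
step_arm(targets=[{"x": 0, "y": 0.036, "z": 0.01, "ax": -0.002, "ay": 0, "az": 0, "claw": 0}, {"x": -0.001, "y": 0.072, "z": 0.02, "ax": -0.004, "ay": 0, "az": 0, "claw": 0}, {"x": -0.001, "y": 0.107, "z": 0.029, "ax": -0.006, "ay": 0, "az": 0, "claw": 0}, {"x": -0.002, "y": 0.143, "z": 0.039, "ax": -0.008, "ay": 0, "az": 0, "claw": 0}, {"x": -0.002, "y": 0.178, "z": 0.048, "ax": -0.01, "ay": 0, "az": 0, "claw": 0}])

```text
time: 27.7
eef_pos: [0.422, -0.2368, 0.189]
orientation: [2.173, 0.105, -2.17]
wrist_force: [1.2, 0.5, 0.4]
width: 0.0954
```

Request:
step_arm(targets=[{"x": 0, "y": 0.036, "z": 0.01, "ax": -0.002, "ay": 0, "az": 0, "claw": 0}, {"x": 0, "y": 0.071, "z": 0.02, "ax": -0.004, "ay": 0, "az": 0, "claw": 0}, {"x": 0, "y": 0.071, "z": 0.02, "ax": -0.004, "ay": 0, "az": 0, "claw": 0}, {"x": 0, "y": 0.071, "z": 0.02, "ax": -0.004, "ay": 0, "az": 0, "claw": 0}, {"x": 0, "y": 0.071, "z": 0.02, "ax": -0.004, "ay": 0, "az": 0, "claw": 0}])

```text
time: 28.12
eef_pos: [0.4093, -0.3073, 0.1884]
orientation: [2.17, 0.111, -2.17]
wrist_force: [0.6, 0.1, 0.1]
width: 0.0952
```

```bash
python3 plan.py v=38 -191,-297.5,50,-89; python3 -c "
from h import *
import cork as k" >/dev/null; python3 - <<'E'
from h import *
c=snap('top','t4.png'); f=c['frame'][232:282,112:162].astype(int)
s=arm.camera('side')
print('side lev',onz(s,(298.4,349),.048).round(4))
g=cv2.cvtColor(c['frame'],cv2.COLOR_RGB2GRAY)[232:282,112:162]
m=(g>90).astype(np.uint8)
for k in cv2.findContours(m,cv2.RETR_LIST,cv2.CHAIN_APPROX_NONE)[0]:
    if len(k)>20:
        e=cv2.fitEllipse(k); print(np.round(e[1],1),(np.add(e[0],(112,232))).round(1),'z.008',onz(c,np.add(e[0],(112,232)),.008).round(4)[:2],'z.048',onz(c,np.add(e[0],(112,232)),.048).round(4)[:2])
cv2.imwrite('pics/t4c.png',cv2.resize(c['frame'][225:290,105:170,::-1],None,fx=6,fy=6,interpolation=cv2.INTER_CUBIC))
E
```

```text
t 28.12 board pose mm [-187.2 -292.4  188.4] yaw -88.64 tilt [-0.0002  0.001 ] w 0.0952 F [0.6 0.1 0.1]
-> -191,-297.5,50,-89
   x0.035 y0.001 z0.001 a0.002 | x0.069 y0.003 z0.002 a0.003 | x0.104 y0.004 z0.003 a0.005 | x0.138 y0.005 z0.004 a0.006
side lev [0.4963 0.3177 0.048 ]
[32.6 41.9] [129.9 250.6] z.008 [0.5151 0.3329] z.048 [0.5119 0.3196]
[15.  15.5] [130.6 256.7] z.008 [0.4993 0.3314] z.048 [0.4967 0.3182]
```

Request:
step_arm(targets=[{"x": 0.03, "y": 0.005, "z": 0.004, "ax": 0.006, "ay": 0, "az": 0, "claw": 0}, {"x": 0.065, "y": 0.005, "z": 0.004, "ax": 0.006, "ay": 0, "az": 0, "claw": 0}, {"x": 0.1, "y": 0.005, "z": 0.004, "ax": 0.006, "ay": 0, "az": 0, "claw": 0}, {"x": 0.125, "y": 0.005, "z": 0.004, "ax": 0.006, "ay": 0, "az": 0, "claw": 0}, {"x": 0.136, "y": 0.005, "z": 0.004, "ax": 0.006, "ay": 0, "az": 0, "claw": 0}])

```text
time: 28.73
eef_pos: [0.4037, -0.3104, 0.0485]
orientation: [2.169, 0.11, -2.179]
wrist_force: [-0.7, 0.4, -1.0]
width: 0.0949
```

Request:
step_arm(targets=[{"x": 0, "y": 0, "z": 0, "ax": 0, "ay": 0, "az": 0, "claw": 0}, {"x": 0, "y": 0, "z": 0, "ax": 0, "ay": 0, "az": 0, "claw": 0}, {"x": 0, "y": 0, "z": 0, "ax": 0, "ay": 0, "az": 0, "claw": 0}, {"x": 0, "y": 0, "z": 0, "ax": 0, "ay": 0, "az": 0, "claw": 0}])

```text
time: 29.07
eef_pos: [0.4071, -0.3146, 0.0552]
orientation: [2.175, 0.1, -2.168]
wrist_force: [-0.8, -1.0, 0.1]
width: 0.0951
```

```bash
python3 plan.py v=38 -191,-297.5,50,-89
```

```text
t 29.07 board pose mm [-190.  -299.4   55.2] yaw -88.97 tilt [ 0.0033 -0.0031] w 0.0951 F [-0.8 -1.   0.1]
-> -191,-297.5,50,-89
   x0.005 y-0.002 z0.001 a0.001
```

Request:
step_arm(targets=[{"x": 0.003, "y": 0, "z": 0, "ax": 0, "ay": 0, "az": 0, "claw": 0}, {"x": 0.003, "y": 0, "z": 0, "ax": 0, "ay": 0, "az": 0, "claw": 0}, {"x": 0.003, "y": 0, "z": 0, "ax": 0, "ay": 0, "az": 0, "claw": 0}, {"x": 0.003, "y": 0, "z": 0, "ax": 0, "ay": 0, "az": 0, "claw": 0}])

```text
time: 29.4
eef_pos: [0.4057, -0.3135, 0.05]
orientation: [2.173, 0.103, -2.172]
wrist_force: [0.5, 0.4, -0.3]
width: 0.095
```

```bash
python3 plan.py v=38 -191,-297.5,50,-89
```

```text
t 29.4 board pose mm [-191.4 -298.3   50. ] yaw -88.99 tilt [ 0.0003 -0.0003] w 0.095 F [ 0.5  0.4 -0.3]
-> -191,-297.5,50,-89
   x-0 y-0.001 z-0 a0
```

Excellent. Close, lift, and carry.

Request:
step_arm(targets=[{"x": 0, "y": -0.001, "z": 0, "ax": 0, "ay": 0, "az": 0, "claw": 0.3}, {"x": 0, "y": -0.001, "z": 0, "ax": 0, "ay": 0, "az": 0, "claw": 1}, {"x": 0, "y": -0.001, "z": 0, "ax": 0, "ay": 0, "az": 0, "claw": 1}, {"x": 0, "y": -0.001, "z": 0, "ax": 0, "ay": 0, "az": 0, "claw": 1}, {"x": 0, "y": -0.001, "z": 0, "ax": 0, "ay": 0, "az": 0, "claw": 1}])

```text
time: 29.82
eef_pos: [0.4055, -0.3124, 0.0496]
orientation: [2.173, 0.103, -2.173]
wrist_force: [-0.5, 0.7, 0.4]
width: 0.0671
```

Request:
step_arm(targets=[{"x": 0, "y": 0, "z": 0, "ax": 0, "ay": 0, "az": 0, "claw": 1}, {"x": 0, "y": 0, "z": 0, "ax": 0, "ay": 0, "az": 0, "claw": 1}, {"x": 0, "y": 0, "z": 0, "ax": 0, "ay": 0, "az": 0, "claw": 1}, {"x": 0, "y": 0, "z": 0, "ax": 0, "ay": 0, "az": 0, "claw": 1}])

```text
time: 30.15
eef_pos: [0.4055, -0.3125, 0.0497]
orientation: [2.173, 0.103, -2.173]
wrist_force: [-0.3, -1.2, -1.1]
width: 0.0557
```

```bash
python3 plan.py
```

```text
t 30.15 board pose mm [-191.4 -297.3   49.7] yaw -88.99 tilt [ 0.0001 -0.0002] w 0.0557 F [-0.3 -1.2 -1.1]
```

Request:
step_arm(targets=[{"x": -0.015, "y": 0, "z": 0, "ax": 0, "ay": 0, "az": 0, "claw": 1}, {"x": -0.045, "y": 0, "z": 0, "ax": 0, "ay": 0, "az": 0, "claw": 1}, {"x": -0.08, "y": 0, "z": 0, "ax": 0, "ay": 0, "az": 0, "claw": 1}, {"x": -0.105, "y": 0, "z": 0, "ax": 0, "ay": 0, "az": 0, "claw": 1}, {"x": -0.12, "y": 0, "z": 0, "ax": 0, "ay": 0, "az": 0, "claw": 1}])

```text
time: 30.57
eef_pos: [0.4062, -0.313, 0.1725]
orientation: [2.174, 0.101, -2.169]
wrist_force: [0.8, -0.4, -1.9]
width: 0.0559
```

```bash
python3 plan.py v=36 -70,0.3,165,-89
```

```text
t 30.57 board pose mm [-190.8 -297.8  172.5] yaw -88.98 tilt [ 0.0025 -0.0022] w 0.0559 F [ 0.8 -0.4 -1.9]
-> -70,0.3,165,-89
   x0.001 y-0.033 z-0.014 a0 | x0.002 y-0.066 z-0.028 a0 | x0.003 y-0.099 z-0.042 a0 | x0.003 y-0.132 z-0.056 a0 | x0.004 y-0.164 z-0.07 a0
   x0.001 y-0.033 z-0.014 a0 | x0.002 y-0.066 z-0.028 a0 | x0.003 y-0.099 z-0.042 a0 | x0.004 y-0.132 z-0.056 a0
```

Request:
step_arm(targets=[{"x": 0.001, "y": -0.033, "z": -0.014, "ax": 0, "ay": 0, "az": 0, "claw": 1}, {"x": 0.002, "y": -0.066, "z": -0.028, "ax": 0, "ay": 0, "az": 0, "claw": 1}, {"x": 0.003, "y": -0.099, "z": -0.042, "ax": 0, "ay": 0, "az": 0, "claw": 1}, {"x": 0.003, "y": -0.132, "z": -0.056, "ax": 0, "ay": 0, "az": 0, "claw": 1}, {"x": 0.004, "y": -0.164, "z": -0.07, "ax": 0, "ay": 0, "az": 0, "claw": 1}])

```text
time: 30.98
eef_pos: [0.4591, -0.1405, 0.1646]
orientation: [2.172, 0.104, -2.175]
wrist_force: [0.6, -0.1, -3.9]
width: 0.0559
```

Request:
step_arm(targets=[{"x": 0.001, "y": -0.033, "z": -0.014, "ax": 0, "ay": 0, "az": 0, "claw": 1}, {"x": 0.002, "y": -0.066, "z": -0.028, "ax": 0, "ay": 0, "az": 0, "claw": 1}, {"x": 0.003, "y": -0.099, "z": -0.042, "ax": 0, "ay": 0, "az": 0, "claw": 1}, {"x": 0.004, "y": -0.12, "z": -0.051, "ax": 0, "ay": 0, "az": 0, "claw": 1}, {"x": 0.004, "y": -0.132, "z": -0.055, "ax": 0, "ay": 0, "az": 0, "claw": 1}])

```text
time: 31.4
eef_pos: [0.5014, -0.003, 0.1602]
orientation: [2.169, 0.108, -2.175]
wrist_force: [-0.0, -0.5, -3.7]
width: 0.056
```

Request:
step_arm(targets=[{"x": 0.025, "y": 0, "z": 0, "ax": 0, "ay": 0, "az": 0, "claw": 1}, {"x": 0.055, "y": 0, "z": 0, "ax": 0, "ay": 0, "az": 0, "claw": 1}, {"x": 0.08, "y": 0, "z": 0, "ax": 0, "ay": 0, "az": 0, "claw": 1}, {"x": 0.09, "y": 0, "z": 0, "ax": 0, "ay": 0, "az": 0, "claw": 1}, {"x": 0.09, "y": 0, "z": 0, "ax": 0, "ay": 0, "az": 0, "claw": 1}])

```text
time: 31.82
eef_pos: [0.4984, -0.0054, 0.0675]
orientation: [2.164, 0.105, -2.183]
wrist_force: [-0.3, 0.2, -4.9]
width: 0.056
```

Request:
step_arm(targets=[{"x": 0, "y": 0, "z": 0, "ax": 0, "ay": 0, "az": 0, "claw": 1}, {"x": 0, "y": 0, "z": 0, "ax": 0, "ay": 0, "az": 0, "claw": 1}, {"x": 0, "y": 0, "z": 0, "ax": 0, "ay": 0, "az": 0, "claw": 1}, {"x": 0, "y": 0, "z": 0, "ax": 0, "ay": 0, "az": 0, "claw": 1}, {"x": 0, "y": 0, "z": 0, "ax": 0, "ay": 0, "az": 0, "claw": 1}])

```text
time: 32.23
eef_pos: [0.5029, -0.0061, 0.073]
orientation: [2.175, 0.102, -2.17]
wrist_force: [-0.1, -0.2, -3.5]
width: 0.0559
```

```bash
python3 plan.py v=36 -69.5,0,56,-89
```

```text
t 32.23 board pose mm [-70.8   0.8  73. ] yaw -89.0 tilt [ 0.0025 -0.0003] w 0.0559 F [-0.1 -0.2 -3.5]
-> -69.5,0,56,-89
   x0.017 y0.001 z-0.001 a0
```

Request:
step_arm(targets=[{"x": 0.006, "y": 0.001, "z": -0.001, "ax": 0, "ay": 0, "az": 0, "claw": 1}, {"x": 0.012, "y": 0.001, "z": -0.001, "ax": 0, "ay": 0, "az": 0, "claw": 1}, {"x": 0.015, "y": 0.001, "z": -0.001, "ax": 0, "ay": 0, "az": 0, "claw": 1}, {"x": 0.015, "y": 0.001, "z": -0.001, "ax": 0, "ay": 0, "az": 0, "claw": 1}, {"x": 0.015, "y": 0.001, "z": -0.001, "ax": 0, "ay": 0, "az": 0, "claw": 1}])

```text
time: 32.65
eef_pos: [0.5024, -0.0067, 0.0559]
orientation: [2.171, 0.103, -2.175]
wrist_force: [0.5, 0.2, -3.7]
width: 0.0556
```

Request:
step_arm(targets=[{"x": 0, "y": 0, "z": 0, "ax": 0, "ay": 0, "az": 0, "claw": 1}, {"x": 0, "y": 0, "z": 0, "ax": 0, "ay": 0, "az": 0, "claw": 1}, {"x": 0, "y": 0, "z": 0, "ax": 0, "ay": 0, "az": 0, "claw": 1}])

```text
time: 32.9
eef_pos: [0.5032, -0.0068, 0.0569]
orientation: [2.173, 0.103, -2.172]
wrist_force: [0.5, 0.3, -3.9]
width: 0.0559
```

```bash
python3 plan.py v=36 -69.5,0,54,-89
```

```text
t 32.9 board pose mm [-70.5   0.   56.9] yaw -88.98 tilt [ 0.0005 -0.    ] w 0.0559 F [ 0.5  0.3 -3.9]
-> -69.5,0,54,-89
   x0.003 y0 z-0.001 a0
```

Request:
step_arm(targets=[{"x": 0.002, "y": 0, "z": -0.001, "ax": 0, "ay": 0, "az": 0, "claw": 1}, {"x": 0.003, "y": 0, "z": -0.001, "ax": 0, "ay": 0, "az": 0, "claw": 1}, {"x": 0.004, "y": 0, "z": -0.001, "ax": 0, "ay": 0, "az": 0, "claw": 1}, {"x": 0.004, "y": 0, "z": -0.001, "ax": 0, "ay": 0, "az": 0, "claw": 1}])

```text
time: 33.23
eef_pos: [0.5044, -0.0067, 0.0536]
orientation: [2.173, 0.103, -2.173]
wrist_force: [-2.1, 0.5, 3.1]
width: 0.0556
```

```bash
python3 plan.py
```

```text
t 33.23 board pose mm [-69.3  -0.   53.6] yaw -88.98 tilt [0.0003 0.    ] w 0.0556 F [-2.1  0.5  3.1]
```

Contact; release, rise, go to the shaker.

Request:
step_arm(targets=[{"x": 0, "y": 0, "z": 0, "ax": 0, "ay": 0, "az": 0, "claw": 0.2}, {"x": 0, "y": 0, "z": 0, "ax": 0, "ay": 0, "az": 0, "claw": 0}, {"x": 0, "y": 0, "z": 0, "ax": 0, "ay": 0, "az": 0, "claw": 0}, {"x": 0, "y": 0, "z": 0, "ax": 0, "ay": 0, "az": 0, "claw": 0}, {"x": 0, "y": 0, "z": 0, "ax": 0, "ay": 0, "az": 0, "claw": 0}])

```text
time: 33.65
eef_pos: [0.5041, -0.0067, 0.0527]
orientation: [2.173, 0.103, -2.172]
wrist_force: [-0.3, 0.0, -0.0]
width: 0.0838
```

Request:
step_arm(targets=[{"x": -0.015, "y": 0, "z": 0, "ax": 0, "ay": 0, "az": 0, "claw": 0}, {"x": -0.045, "y": 0, "z": 0, "ax": 0, "ay": 0, "az": 0, "claw": 0}, {"x": -0.08, "y": 0, "z": 0, "ax": 0, "ay": 0, "az": 0, "claw": 0}, {"x": -0.115, "y": 0, "z": 0, "ax": 0, "ay": 0, "az": 0, "claw": 0}, {"x": -0.13, "y": 0, "z": 0, "ax": 0, "ay": 0, "az": 0, "claw": 0}])

```text
time: 34.07
eef_pos: [0.5064, -0.0069, 0.1881]
orientation: [2.181, 0.102, -2.164]
wrist_force: [-0.1, 0.5, 0.0]
width: 0.0949
```

```bash
python3 plan.py v=38 -98.4,-296.2,170,-90
```

```text
t 34.07 board pose mm [-67.4  -0.4 188.1] yaw -88.98 tilt [ 0.0077 -0.0009] w 0.0949 F [-0.1  0.5  0. ]
-> -98.4,-296.2,170,-90
   x0.002 y0.037 z0.005 a0.002 | x0.005 y0.074 z0.009 a0.004 | x0.007 y0.111 z0.014 a0.007 | x0.009 y0.148 z0.018 a0.009 | x0.011 y0.185 z0.023 a0.011
   x0.003 y0.036 z0.004 a0.002 | x0.005 y0.073 z0.008 a0.005 | x0.007 y0.11 z0.012 a0.007
```

Request:
step_arm(targets=[{"x": 0, "y": 0.037, "z": 0.005, "ax": 0.002, "ay": 0, "az": 0, "claw": 0}, {"x": 0.002, "y": 0.074, "z": 0.009, "ax": 0.004, "ay": 0, "az": 0, "claw": 0}, {"x": 0.004, "y": 0.111, "z": 0.014, "ax": 0.007, "ay": 0, "az": 0, "claw": 0}, {"x": 0.006, "y": 0.148, "z": 0.018, "ax": 0.009, "ay": 0, "az": 0, "claw": 0}, {"x": 0.008, "y": 0.185, "z": 0.022, "ax": 0.011, "ay": 0, "az": 0, "claw": 0}])

```text
time: 34.48
eef_pos: [0.4994, -0.1946, 0.1747]
orientation: [2.179, 0.091, -2.178]
wrist_force: [0.3, 1.3, 0.4]
width: 0.0946
```

Request:
step_arm(targets=[{"x": 0.003, "y": 0.036, "z": 0.004, "ax": 0.002, "ay": 0, "az": 0, "claw": 0}, {"x": 0.005, "y": 0.073, "z": 0.008, "ax": 0.005, "ay": 0, "az": 0, "claw": 0}, {"x": 0.007, "y": 0.11, "z": 0.011, "ax": 0.007, "ay": 0, "az": 0, "claw": 0}, {"x": 0.007, "y": 0.11, "z": 0.011, "ax": 0.007, "ay": 0, "az": 0, "claw": 0}, {"x": 0.007, "y": 0.11, "z": 0.011, "ax": 0.007, "ay": 0, "az": 0, "claw": 0}])

```text
time: 34.9
eef_pos: [0.4974, -0.3049, 0.1671]
orientation: [2.184, 0.082, -2.185]
wrist_force: [-0.2, 0.4, -0.3]
width: 0.0951
```

Request:
step_arm(targets=[{"x": 0, "y": 0, "z": 0, "ax": 0, "ay": 0, "az": 0, "claw": 0}, {"x": 0, "y": 0, "z": 0, "ax": 0, "ay": 0, "az": 0, "claw": 0}, {"x": 0, "y": 0, "z": 0, "ax": 0, "ay": 0, "az": 0, "claw": 0}, {"x": 0, "y": 0, "z": 0, "ax": 0, "ay": 0, "az": 0, "claw": 0}])

```text
time: 35.23
eef_pos: [0.4981, -0.3023, 0.1679]
orientation: [2.182, 0.085, -2.181]
wrist_force: [1.1, 0.1, 0.9]
width: 0.0947
```

```bash
python3 plan.py v=38 -98.4,-296.2,49.4,-90
```

```text
t 35.23 board pose mm [ -98.3 -294.2  167.9] yaw -89.92 tilt [ 0.0003 -0.0001] w 0.0947 F [1.1 0.1 0.9]
-> -98.4,-296.2,49.4,-90
   x0.03 y0 z0 a0 | x0.059 y0.001 z0 a0.001 | x0.089 y0.001 z0 a0.001 | x0.118 y0.002 z0 a0.001
```

Request:
step_arm(targets=[{"x": 0.03, "y": 0.002, "z": 0, "ax": 0.001, "ay": 0, "az": 0, "claw": 0}, {"x": 0.065, "y": 0.002, "z": 0, "ax": 0.001, "ay": 0, "az": 0, "claw": 0}, {"x": 0.095, "y": 0.002, "z": 0, "ax": 0.001, "ay": 0, "az": 0, "claw": 0}, {"x": 0.115, "y": 0.002, "z": 0, "ax": 0.001, "ay": 0, "az": 0, "claw": 0}, {"x": 0.118, "y": 0.002, "z": 0, "ax": 0.001, "ay": 0, "az": 0, "claw": 0}])

```text
time: 35.65
eef_pos: [0.4952, -0.3025, 0.0447]
orientation: [2.177, 0.09, -2.192]
wrist_force: [-1.2, -0.0, -0.6]
width: 0.0949
```

Request:
step_arm(targets=[{"x": 0, "y": 0, "z": 0, "ax": 0, "ay": 0, "az": 0, "claw": 0}, {"x": 0, "y": 0, "z": 0, "ax": 0, "ay": 0, "az": 0, "claw": 0}, {"x": 0, "y": 0, "z": 0, "ax": 0, "ay": 0, "az": 0, "claw": 0}, {"x": 0, "y": 0, "z": 0, "ax": 0, "ay": 0, "az": 0, "claw": 0}, {"x": 0, "y": 0, "z": 0, "ax": 0, "ay": 0, "az": 0, "claw": 0}])

```text
time: 36.07
eef_pos: [0.499, -0.3062, 0.0515]
orientation: [2.184, 0.081, -2.179]
wrist_force: [0.0, 0.6, -0.2]
width: 0.0952
```

Request:
step_arm(targets=[{"x": 0, "y": 0, "z": 0, "ax": 0, "ay": 0, "az": 0, "claw": 0}, {"x": 0, "y": 0, "z": 0, "ax": 0, "ay": 0, "az": 0, "claw": 0}, {"x": 0, "y": 0, "z": 0, "ax": 0, "ay": 0, "az": 0, "claw": 0}])

```text
time: 36.32
eef_pos: [0.4981, -0.3056, 0.05]
orientation: [2.183, 0.082, -2.182]
wrist_force: [-0.6, -0.2, -0.8]
width: 0.0948
```

```bash
python3 plan.py v=38 -98.4,-296.2,49.4,-90
```

```text
t 36.32 board pose mm [ -98.6 -297.5   50. ] yaw -90.08 tilt [ 0.0004 -0.0003] w 0.0948 F [-0.6 -0.2 -0.8]
-> -98.4,-296.2,49.4,-90
   x0.001 y-0.001 z-0 a-0.001
```

Request:
step_arm(targets=[{"x": 0.001, "y": -0.001, "z": 0, "ax": 0, "ay": 0, "az": 0, "claw": 0.3}, {"x": 0.001, "y": -0.001, "z": 0, "ax": 0, "ay": 0, "az": 0, "claw": 1}, {"x": 0.001, "y": -0.001, "z": 0, "ax": 0, "ay": 0, "az": 0, "claw": 1}, {"x": 0.001, "y": -0.001, "z": 0, "ax": 0, "ay": 0, "az": 0, "claw": 1}, {"x": 0.001, "y": -0.001, "z": 0, "ax": 0, "ay": 0, "az": 0, "claw": 1}])

```text
time: 36.73
eef_pos: [0.4979, -0.3045, 0.0486]
orientation: [2.183, 0.083, -2.183]
wrist_force: [-0.5, 0.3, -0.5]
width: 0.0668
```

Request:
step_arm(targets=[{"x": 0, "y": 0, "z": 0, "ax": 0, "ay": 0, "az": 0, "claw": 1}, {"x": 0, "y": 0, "z": 0, "ax": 0, "ay": 0, "az": 0, "claw": 1}, {"x": 0, "y": 0, "z": 0, "ax": 0, "ay": 0, "az": 0, "claw": 1}, {"x": 0, "y": 0, "z": 0, "ax": 0, "ay": 0, "az": 0, "claw": 1}])

```text
time: 37.07
eef_pos: [0.4979, -0.3044, 0.0486]
orientation: [2.183, 0.083, -2.183]
wrist_force: [0.2, -0.6, 0.8]
width: 0.0618
```

```bash
python3 plan.py
```

```text
t 37.07 board pose mm [ -98.7 -296.3   48.6] yaw -90.07 tilt [-0.0001  0.0001] w 0.0618 F [ 0.2 -0.6  0.8]
```

Request:
step_arm(targets=[{"x": -0.015, "y": 0, "z": 0, "ax": 0, "ay": 0, "az": 0, "claw": 1}, {"x": -0.045, "y": 0, "z": 0, "ax": 0, "ay": 0, "az": 0, "claw": 1}, {"x": -0.08, "y": 0, "z": 0, "ax": 0, "ay": 0, "az": 0, "claw": 1}, {"x": -0.115, "y": 0, "z": 0, "ax": 0, "ay": 0, "az": 0, "claw": 1}, {"x": -0.15, "y": 0, "z": 0, "ax": 0, "ay": 0, "az": 0, "claw": 1}])

```text
time: 37.48
eef_pos: [0.4972, -0.304, 0.1991]
orientation: [2.182, 0.084, -2.185]
wrist_force: [1.2, -1.3, -3.2]
width: 0.0613
```

```bash
python3 plan.py v=30 0.5,70,200,0
```

```text
t 37.48 board pose mm [ -99.4 -295.8  199.1] yaw -90.08 tilt [-0.0016  0.0011] w 0.0613 F [ 1.2 -1.3 -3.2]
-> 0.5,70,200,0
   x-0 y-0.024 z-0.007 a-0.105 | x-0 y-0.049 z-0.013 a-0.21 | x-0 y-0.073 z-0.02 a-0.314 | x-0 y-0.098 z-0.026 a-0.419 | x-0 y-0.122 z-0.033 a-0.524
   x-0 y-0.018 z-0.018 a-0.105 | x-0 y-0.036 z-0.036 a-0.21 | x-0 y-0.053 z-0.054 a-0.314 | x-0.001 y-0.071 z-0.072 a-0.419 | x-0.001 y-0.089 z-0.09 a-0.524
   x0 y-0.007 z-0.024 a-0.105 | x0 y-0.013 z-0.049 a-0.21 | x0 y-0.019 z-0.073 a-0.315 | x0 y-0.026 z-0.098 a-0.419 | x0 y-0.032 z-0.122 a-0.524
```

Request:
step_arm(targets=[{"x": 0, "y": -0.024, "z": -0.007, "ax": -0.105, "ay": 0, "az": 0, "claw": 1}, {"x": 0, "y": -0.049, "z": -0.013, "ax": -0.21, "ay": 0, "az": 0, "claw": 1}, {"x": 0, "y": -0.073, "z": -0.02, "ax": -0.314, "ay": 0, "az": 0, "claw": 1}, {"x": 0, "y": -0.098, "z": -0.026, "ax": -0.419, "ay": 0, "az": 0, "claw": 1}, {"x": 0, "y": -0.122, "z": -0.033, "ax": -0.524, "ay": 0, "az": 0, "claw": 1}])

```text
time: 37.9
eef_pos: [0.5211, -0.179, 0.1979]
orientation: [1.876, 0.586, -1.878]
wrist_force: [0.1, 0.1, -3.0]
width: 0.0615
```

Request:
step_arm(targets=[{"x": 0, "y": -0.018, "z": -0.018, "ax": -0.105, "ay": 0, "az": 0, "claw": 1}, {"x": 0, "y": -0.036, "z": -0.036, "ax": -0.21, "ay": 0, "az": 0, "claw": 1}, {"x": 0, "y": -0.053, "z": -0.054, "ax": -0.314, "ay": 0, "az": 0, "claw": 1}, {"x": 0, "y": -0.071, "z": -0.072, "ax": -0.419, "ay": 0, "az": 0, "claw": 1}, {"x": 0, "y": -0.089, "z": -0.09, "ax": -0.524, "ay": 0, "az": 0, "claw": 1}])

```text
time: 38.32
eef_pos: [0.5452, -0.0548, 0.1979]
orientation: [1.526, 0.968, -1.528]
wrist_force: [-0.3, 0.8, -3.0]
width: 0.0617
```

Request:
step_arm(targets=[{"x": 0, "y": -0.007, "z": -0.024, "ax": -0.105, "ay": 0, "az": 0, "claw": 1}, {"x": 0, "y": -0.013, "z": -0.049, "ax": -0.21, "ay": 0, "az": 0, "claw": 1}, {"x": 0, "y": -0.019, "z": -0.073, "ax": -0.315, "ay": 0, "az": 0, "claw": 1}, {"x": 0, "y": -0.026, "z": -0.098, "ax": -0.419, "ay": 0, "az": 0, "claw": 1}, {"x": 0, "y": -0.032, "z": -0.12, "ax": -0.524, "ay": 0, "az": 0, "claw": 1}])

```text
time: 38.73
eef_pos: [0.5682, 0.0675, 0.1978]
orientation: [1.148, 1.248, -1.149]
wrist_force: [0.3, -0.6, -3.2]
width: 0.062
```

Request:
step_arm(targets=[{"x": 0, "y": 0, "z": 0, "ax": 0, "ay": 0, "az": 0, "claw": 1}, {"x": 0.01, "y": 0, "z": 0, "ax": 0, "ay": 0, "az": 0, "claw": 1}, {"x": 0.02, "y": 0, "z": 0, "ax": 0, "ay": 0, "az": 0, "claw": 1}, {"x": 0.02, "y": 0, "z": 0, "ax": 0, "ay": 0, "az": 0, "claw": 1}, {"x": 0.02, "y": 0, "z": 0, "ax": 0, "ay": 0, "az": 0, "claw": 1}])

```text
time: 39.15
eef_pos: [0.5674, 0.065, 0.1765]
orientation: [1.152, 1.246, -1.156]
wrist_force: [0.5, -0.1, -1.6]
width: 0.0615
```

```bash
python3 plan.py v=36 0,69,60,0
```

```text
t 39.15 board pose mm [ -1.   66.7 176.5] yaw -0.11 tilt [-0.0037 -0.0003] w 0.0615 F [ 0.5 -0.1 -1.6]
-> 0,69,60,0
   x0.029 y0 z-0.001 a-0 | x0.058 y0 z-0.001 a-0.001 | x0.087 y0.001 z-0.002 a-0.001 | x0.117 y0.001 z-0.002 a-0.002
```

Request:
step_arm(targets=[{"x": 0.03, "y": 0, "z": -0.002, "ax": -0.002, "ay": 0, "az": 0, "claw": 1}, {"x": 0.06, "y": 0, "z": -0.002, "ax": -0.002, "ay": 0, "az": 0, "claw": 1}, {"x": 0.085, "y": 0, "z": -0.002, "ax": -0.002, "ay": 0, "az": 0, "claw": 1}, {"x": 0.1, "y": 0, "z": -0.002, "ax": -0.002, "ay": 0, "az": 0, "claw": 1}, {"x": 0.108, "y": 0, "z": -0.002, "ax": -0.002, "ay": 0, "az": 0, "claw": 1}])

```text
time: 39.57
eef_pos: [0.5666, 0.0671, 0.0677]
orientation: [1.15, 1.248, -1.155]
wrist_force: [-0.4, -0.2, -2.9]
width: 0.0619
```

Request:
step_arm(targets=[{"x": 0, "y": 0, "z": 0, "ax": 0, "ay": 0, "az": 0, "claw": 1}, {"x": 0.002, "y": 0, "z": 0, "ax": 0, "ay": 0, "az": 0, "claw": 1}, {"x": 0.004, "y": 0, "z": 0, "ax": 0, "ay": 0, "az": 0, "claw": 1}, {"x": 0.004, "y": 0, "z": 0, "ax": 0, "ay": 0, "az": 0, "claw": 1}, {"x": 0.004, "y": 0, "z": 0, "ax": 0, "ay": 0, "az": 0, "claw": 1}])

```text
time: 39.98
eef_pos: [0.5694, 0.0679, 0.068]
orientation: [1.152, 1.244, -1.149]
wrist_force: [-0.7, -0.7, -1.8]
width: 0.0618
```

Request:
step_arm(targets=[{"x": 0, "y": 0, "z": 0, "ax": 0, "ay": 0, "az": 0, "claw": 1}, {"x": 0, "y": 0, "z": 0, "ax": 0, "ay": 0, "az": 0, "claw": 1}, {"x": 0, "y": 0, "z": 0, "ax": 0, "ay": 0, "az": 0, "claw": 1}])

```text
time: 40.23
eef_pos: [0.5688, 0.068, 0.0671]
orientation: [1.151, 1.245, -1.15]
wrist_force: [-0.0, 0.5, -2.5]
width: 0.0616
```

```bash
python3 plan.py v=36 0,69,52.6,0
```

```text
t 40.23 board pose mm [ 0.6 69.6 67.1] yaw 0.11 tilt [0.0007 0.    ] w 0.0616 F [-0.   0.5 -2.5]
-> 0,69,52.6,0
   x0.014 y-0.001 z0.001 a0.002
```

Request:
step_arm(targets=[{"x": 0.005, "y": -0.001, "z": 0.001, "ax": 0.002, "ay": 0, "az": 0, "claw": 1}, {"x": 0.009, "y": -0.001, "z": 0.001, "ax": 0.002, "ay": 0, "az": 0, "claw": 1}, {"x": 0.012, "y": -0.001, "z": 0.001, "ax": 0.002, "ay": 0, "az": 0, "claw": 1}, {"x": 0.012, "y": -0.001, "z": 0.001, "ax": 0.002, "ay": 0, "az": 0, "claw": 1}, {"x": 0.012, "y": -0.001, "z": 0.001, "ax": 0.002, "ay": 0, "az": 0, "claw": 1}])

```text
time: 40.65
eef_pos: [0.5672, 0.0669, 0.054]
orientation: [1.152, 1.245, -1.153]
wrist_force: [0.6, 0.1, -1.5]
width: 0.0619
```

Request:
step_arm(targets=[{"x": 0, "y": 0, "z": 0, "ax": 0, "ay": 0, "az": 0, "claw": 1}, {"x": 0.001, "y": 0, "z": 0, "ax": 0, "ay": 0, "az": 0, "claw": 1}, {"x": 0.002, "y": 0, "z": 0, "ax": 0, "ay": 0, "az": 0, "claw": 1}, {"x": 0.003, "y": 0, "z": 0, "ax": 0, "ay": 0, "az": 0, "claw": 1}, {"x": 0.003, "y": 0, "z": 0, "ax": 0, "ay": 0, "az": 0, "claw": 1}])

```text
time: 41.07
eef_pos: [0.5679, 0.0669, 0.0526]
orientation: [1.152, 1.244, -1.152]
wrist_force: [-2.4, 0.3, 2.8]
width: 0.0619
```

```bash
python3 plan.py
```

```text
t 41.07 board pose mm [-0.3 68.6 52.6] yaw -0.0 tilt [ 0.0002 -0.    ] w 0.0619 F [-2.4  0.3  2.8]
```

Request:
step_arm(targets=[{"x": 0, "y": 0, "z": 0, "ax": 0, "ay": 0, "az": 0, "claw": 0.2}, {"x": 0, "y": 0, "z": 0, "ax": 0, "ay": 0, "az": 0, "claw": 0}, {"x": 0, "y": 0, "z": 0, "ax": 0, "ay": 0, "az": 0, "claw": 0}, {"x": 0, "y": 0, "z": 0, "ax": 0, "ay": 0, "az": 0, "claw": 0}, {"x": 0, "y": 0, "z": 0, "ax": 0, "ay": 0, "az": 0, "claw": 0}])

```text
time: 41.48
eef_pos: [0.5677, 0.0669, 0.0516]
orientation: [1.152, 1.244, -1.152]
wrist_force: [0.8, -0.6, -0.2]
width: 0.0898
```

Request:
step_arm(targets=[{"x": -0.015, "y": 0, "z": 0, "ax": 0, "ay": 0, "az": 0, "claw": 0}, {"x": -0.045, "y": 0, "z": 0, "ax": 0, "ay": 0, "az": 0, "claw": 0}, {"x": -0.08, "y": 0, "z": 0, "ax": 0, "ay": 0, "az": 0, "claw": 0}, {"x": -0.115, "y": 0, "z": 0, "ax": 0, "ay": 0, "az": 0, "claw": 0}, {"x": -0.14, "y": 0, "z": 0, "ax": 0, "ay": 0, "az": 0, "claw": 0}])

```text
time: 41.9
eef_pos: [0.5686, 0.0669, 0.1952]
orientation: [1.154, 1.242, -1.15]
wrist_force: [1.5, 0.6, 0.1]
width: 0.0951
```

```bash
python3 plan.py v=36 -3.3,-293.8,195,-90
```

```text
t 41.9 board pose mm [  0.4  68.5 195.2] yaw -0.0 tilt [0.0037 0.0001] w 0.0951 F [1.5 0.6 0.1]
-> -3.3,-293.8,195,-90
   x0 y-0 z0.024 a0.105 | x0 y-0 z0.048 a0.209 | x0 y-0.001 z0.072 a0.314 | x0 y-0.001 z0.097 a0.419 | x0 y-0.001 z0.121 a0.524
   x0 y0.012 z0.021 a0.104 | x0 y0.023 z0.042 a0.209 | x0 y0.035 z0.063 a0.314 | x0 y0.047 z0.084 a0.418 | x0 y0.059 z0.105 a0.523
   x0 y0.021 z0.012 a0.105 | x0 y0.042 z0.025 a0.21 | x0 y0.062 z0.037 a0.314 | x0 y0.083 z0.049 a0.419 | x0 y0.104 z0.062 a0.524
```

Request:
step_arm(targets=[{"x": 0, "y": 0, "z": 0.024, "ax": 0.105, "ay": 0, "az": 0, "claw": 0}, {"x": 0, "y": 0, "z": 0.048, "ax": 0.209, "ay": 0, "az": 0, "claw": 0}, {"x": 0, "y": 0, "z": 0.072, "ax": 0.314, "ay": 0, "az": 0, "claw": 0}, {"x": 0, "y": 0, "z": 0.097, "ax": 0.419, "ay": 0, "az": 0, "claw": 0}, {"x": 0, "y": -0.001, "z": 0.121, "ax": 0.524, "ay": 0, "az": 0, "claw": 0}])

```text
time: 42.32
eef_pos: [0.576, -0.0549, 0.1917]
orientation: [1.534, 0.96, -1.533]
wrist_force: [0.6, 0.3, -0.1]
width: 0.0949
```

Request:
step_arm(targets=[{"x": 0, "y": 0.012, "z": 0.021, "ax": 0.104, "ay": 0, "az": 0, "claw": 0}, {"x": 0, "y": 0.023, "z": 0.042, "ax": 0.209, "ay": 0, "az": 0, "claw": 0}, {"x": 0, "y": 0.035, "z": 0.063, "ax": 0.314, "ay": 0, "az": 0, "claw": 0}, {"x": 0, "y": 0.047, "z": 0.084, "ax": 0.418, "ay": 0, "az": 0, "claw": 0}, {"x": 0, "y": 0.059, "z": 0.105, "ax": 0.523, "ay": 0, "az": 0, "claw": 0}])

```text
time: 42.73
eef_pos: [0.5837, -0.1752, 0.1916]
orientation: [1.882, 0.578, -1.882]
wrist_force: [0.7, -0.3, 0.0]
width: 0.0951
```

Request:
step_arm(targets=[{"x": 0, "y": 0.021, "z": 0.012, "ax": 0.105, "ay": 0, "az": 0, "claw": 0}, {"x": 0, "y": 0.042, "z": 0.025, "ax": 0.21, "ay": 0, "az": 0, "claw": 0}, {"x": 0, "y": 0.062, "z": 0.037, "ax": 0.314, "ay": 0, "az": 0, "claw": 0}, {"x": 0, "y": 0.083, "z": 0.049, "ax": 0.419, "ay": 0, "az": 0, "claw": 0}, {"x": 0, "y": 0.104, "z": 0.062, "ax": 0.524, "ay": 0, "az": 0, "claw": 0}])

```text
time: 43.15
eef_pos: [0.5914, -0.296, 0.1914]
orientation: [2.185, 0.079, -2.185]
wrist_force: [0.4, -0.9, -0.1]
width: 0.0953
```

Request:
step_arm(targets=[{"x": 0, "y": 0, "z": 0, "ax": 0, "ay": 0, "az": 0, "claw": 0}, {"x": 0, "y": 0, "z": 0, "ax": 0, "ay": 0, "az": 0, "claw": 0}, {"x": 0, "y": 0, "z": 0, "ax": 0, "ay": 0, "az": 0, "claw": 0}, {"x": 0, "y": 0, "z": 0, "ax": 0, "ay": 0, "az": 0, "claw": 0}, {"x": 0, "y": 0, "z": 0, "ax": 0, "ay": 0, "az": 0, "claw": 0}])

```text
time: 43.57
eef_pos: [0.5915, -0.2938, 0.1917]
orientation: [2.181, 0.086, -2.181]
wrist_force: [-0.0, -0.5, 0.3]
width: 0.0951
```

```bash
python3 plan.py v=36 -3.3,-293.8,61,-90
```

```text
t 43.57 board pose mm [  -4.6 -292.9  191.7] yaw -89.92 tilt [0.     0.0002] w 0.0951 F [-0.  -0.5  0.3]
-> -3.3,-293.8,61,-90
   x0.033 y0 z-0 a0 | x0.065 y0 z-0.001 a0.001 | x0.098 y0.001 z-0.001 a0.001 | x0.131 y0.001 z-0.001 a0.001
```

Request:
step_arm(targets=[{"x": 0.03, "y": 0.001, "z": -0.001, "ax": 0.001, "ay": 0, "az": 0, "claw": 0}, {"x": 0.065, "y": 0.001, "z": -0.001, "ax": 0.001, "ay": 0, "az": 0, "claw": 0}, {"x": 0.1, "y": 0.001, "z": -0.001, "ax": 0.001, "ay": 0, "az": 0, "claw": 0}, {"x": 0.12, "y": 0.001, "z": -0.001, "ax": 0.001, "ay": 0, "az": 0, "claw": 0}, {"x": 0.13, "y": 0.001, "z": -0.001, "ax": 0.001, "ay": 0, "az": 0, "claw": 0}])

```text
time: 43.98
eef_pos: [0.5902, -0.2935, 0.0572]
orientation: [2.178, 0.089, -2.19]
wrist_force: [-0.6, -0.1, -0.8]
width: 0.0951
```

Request:
step_arm(targets=[{"x": 0, "y": 0, "z": 0, "ax": 0, "ay": 0, "az": 0, "claw": 0}, {"x": 0, "y": 0, "z": 0, "ax": 0, "ay": 0, "az": 0, "claw": 0}, {"x": 0, "y": 0, "z": 0, "ax": 0, "ay": 0, "az": 0, "claw": 0}, {"x": 0, "y": 0, "z": 0, "ax": 0, "ay": 0, "az": 0, "claw": 0}, {"x": 0, "y": 0, "z": 0, "ax": 0, "ay": 0, "az": 0, "claw": 0}])

```text
time: 44.4
eef_pos: [0.5938, -0.2965, 0.064]
orientation: [2.185, 0.081, -2.178]
wrist_force: [0.5, 0.4, 0.6]
width: 0.0956
```

Request:
step_arm(targets=[{"x": 0, "y": 0, "z": 0, "ax": 0, "ay": 0, "az": 0, "claw": 0}, {"x": 0, "y": 0, "z": 0, "ax": 0, "ay": 0, "az": 0, "claw": 0}, {"x": 0, "y": 0, "z": 0, "ax": 0, "ay": 0, "az": 0, "claw": 0}, {"x": 0, "y": 0, "z": 0, "ax": 0, "ay": 0, "az": 0, "claw": 0}])

```text
time: 44.73
eef_pos: [0.5925, -0.2958, 0.0618]
orientation: [2.183, 0.083, -2.183]
wrist_force: [0.3, 0.2, -0.5]
width: 0.0949
```

```bash
python3 plan.py v=36 -3.3,-293.8,61,-90
```

```text
t 44.73 board pose mm [  -3.8 -295.    61.8] yaw -90.08 tilt [ 0.0002 -0.0001] w 0.0949 F [ 0.3  0.2 -0.5]
-> -3.3,-293.8,61,-90
   x0.001 y-0.001 z-0 a-0.001
```

Request:
step_arm(targets=[{"x": 0.001, "y": -0.001, "z": 0, "ax": 0, "ay": 0, "az": 0, "claw": 0.3}, {"x": 0.001, "y": -0.001, "z": 0, "ax": 0, "ay": 0, "az": 0, "claw": 1}, {"x": 0.001, "y": -0.001, "z": 0, "ax": 0, "ay": 0, "az": 0, "claw": 1}, {"x": 0.001, "y": -0.001, "z": 0, "ax": 0, "ay": 0, "az": 0, "claw": 1}, {"x": 0.001, "y": -0.001, "z": 0, "ax": 0, "ay": 0, "az": 0, "claw": 1}])

```text
time: 45.15
eef_pos: [0.5924, -0.2948, 0.0606]
orientation: [2.183, 0.083, -2.183]
wrist_force: [-0.1, -0.1, -0.9]
width: 0.0673
```

Request:
step_arm(targets=[{"x": 0, "y": 0, "z": 0, "ax": 0, "ay": 0, "az": 0, "claw": 1}, {"x": 0, "y": 0, "z": 0, "ax": 0, "ay": 0, "az": 0, "claw": 1}, {"x": 0, "y": 0, "z": 0, "ax": 0, "ay": 0, "az": 0, "claw": 1}, {"x": 0, "y": 0, "z": 0, "ax": 0, "ay": 0, "az": 0, "claw": 1}, {"x": 0, "y": 0, "z": 0, "ax": 0, "ay": 0, "az": 0, "claw": 1}])

```text
time: 45.57
eef_pos: [0.5924, -0.2947, 0.0606]
orientation: [2.183, 0.083, -2.183]
wrist_force: [-1.6, 0.8, 0.5]
width: 0.0574
```

```bash
python3 plan.py
```

```text
t 45.57 board pose mm [  -3.8 -293.9   60.6] yaw -90.08 tilt [-0.      0.0001] w 0.0574 F [-1.6  0.8  0.5]
```

Request:
step_arm(targets=[{"x": -0.015, "y": 0, "z": 0, "ax": 0, "ay": 0, "az": 0, "claw": 1}, {"x": -0.045, "y": 0, "z": 0, "ax": 0, "ay": 0, "az": 0, "claw": 1}, {"x": -0.08, "y": 0, "z": 0, "ax": 0, "ay": 0, "az": 0, "claw": 1}, {"x": -0.115, "y": 0, "z": 0, "ax": 0, "ay": 0, "az": 0, "claw": 1}, {"x": -0.15, "y": 0, "z": 0, "ax": 0, "ay": 0, "az": 0, "claw": 1}])

```text
time: 45.98
eef_pos: [0.5915, -0.2944, 0.2118]
orientation: [2.181, 0.084, -2.185]
wrist_force: [0.3, -0.5, -4.2]
width: 0.0575
```

```bash
python3 plan.py v=30 0,-73,212,0
```

```text
t 45.98 board pose mm [  -4.6 -293.5  211.8] yaw -90.08 tilt [-0.0017  0.0009] w 0.0575 F [ 0.3 -0.5 -4.2]
-> 0,-73,212,0
   x-0 y-0.015 z-0 a-0.105 | x-0 y-0.029 z-0.001 a-0.21 | x-0 y-0.044 z-0.001 a-0.314 | x-0 y-0.059 z-0.001 a-0.419 | x-0 y-0.073 z-0.001 a-0.524
   x-0 y-0.013 z-0.008 a-0.105 | x-0 y-0.025 z-0.016 a-0.21 | x-0 y-0.038 z-0.023 a-0.314 | x-0 y-0.051 z-0.031 a-0.419 | x-0 y-0.063 z-0.039 a-0.524
   x-0 y-0.007 z-0.013 a-0.105 | x-0 y-0.014 z-0.026 a-0.21 | x-0 y-0.022 z-0.038 a-0.315 | x-0 y-0.029 z-0.051 a-0.419 | x-0 y-0.036 z-0.064 a-0.524
```

Request:
step_arm(targets=[{"x": 0, "y": -0.015, "z": 0, "ax": -0.105, "ay": 0, "az": 0, "claw": 1}, {"x": 0, "y": -0.029, "z": 0, "ax": -0.21, "ay": 0, "az": 0, "claw": 1}, {"x": 0, "y": -0.044, "z": -0.001, "ax": -0.314, "ay": 0, "az": 0, "claw": 1}, {"x": 0, "y": -0.059, "z": -0.001, "ax": -0.419, "ay": 0, "az": 0, "claw": 1}, {"x": 0, "y": -0.073, "z": -0.001, "ax": -0.524, "ay": 0, "az": 0, "claw": 1}])

```text
time: 46.4
eef_pos: [0.5871, -0.2209, 0.2105]
orientation: [1.876, 0.587, -1.878]
wrist_force: [0.5, -0.1, -3.7]
width: 0.057
```

Request:
step_arm(targets=[{"x": 0, "y": -0.013, "z": -0.008, "ax": -0.105, "ay": 0, "az": 0, "claw": 1}, {"x": 0, "y": -0.025, "z": -0.016, "ax": -0.21, "ay": 0, "az": 0, "claw": 1}, {"x": 0, "y": -0.038, "z": -0.023, "ax": -0.314, "ay": 0, "az": 0, "claw": 1}, {"x": 0, "y": -0.051, "z": -0.031, "ax": -0.419, "ay": 0, "az": 0, "claw": 1}, {"x": 0, "y": -0.063, "z": -0.039, "ax": -0.524, "ay": 0, "az": 0, "claw": 1}])

```text
time: 46.82
eef_pos: [0.5836, -0.147, 0.2105]
orientation: [1.526, 0.968, -1.528]
wrist_force: [0.5, -0.1, -3.9]
width: 0.0573
```

Request:
step_arm(targets=[{"x": 0, "y": -0.007, "z": -0.013, "ax": -0.105, "ay": 0, "az": 0, "claw": 1}, {"x": 0, "y": -0.014, "z": -0.026, "ax": -0.21, "ay": 0, "az": 0, "claw": 1}, {"x": 0, "y": -0.022, "z": -0.038, "ax": -0.315, "ay": 0, "az": 0, "claw": 1}, {"x": 0, "y": -0.029, "z": -0.051, "ax": -0.419, "ay": 0, "az": 0, "claw": 1}, {"x": 0, "y": -0.036, "z": -0.062, "ax": -0.524, "ay": 0, "az": 0, "claw": 1}])

```text
time: 47.23
eef_pos: [0.5781, -0.0755, 0.2105]
orientation: [1.148, 1.248, -1.149]
wrist_force: [-0.8, -0.7, -4.5]
width: 0.0573
```

Request:
step_arm(targets=[{"x": 0, "y": 0, "z": 0, "ax": 0, "ay": 0, "az": 0, "claw": 1}, {"x": 0.01, "y": 0, "z": 0, "ax": 0, "ay": 0, "az": 0, "claw": 1}, {"x": 0.02, "y": 0, "z": 0, "ax": 0, "ay": 0, "az": 0, "claw": 1}, {"x": 0.02, "y": 0, "z": 0, "ax": 0, "ay": 0, "az": 0, "claw": 1}, {"x": 0.02, "y": 0, "z": 0, "ax": 0, "ay": 0, "az": 0, "claw": 1}])

```text
time: 47.65
eef_pos: [0.5777, -0.0769, 0.1886]
orientation: [1.152, 1.247, -1.156]
wrist_force: [-0.2, 0.4, -4.0]
width: 0.0573
```

```bash
python3 plan.py v=36 0,-73.5,75,0
```

```text
t 47.65 board pose mm [ -1.6 -75.6 188.6] yaw -0.1 tilt [-0.0036  0.0006] w 0.0573 F [-0.2  0.4 -4. ]
-> 0,-73.5,75,0
   x0.028 y0 z-0.001 a-0 | x0.057 y0.001 z-0.001 a-0.001 | x0.085 y0.001 z-0.002 a-0.001 | x0.114 y0.002 z-0.002 a-0.002
```

Contact is expected at TCP z ≈ 64.6 mm.

Request:
step_arm(targets=[{"x": 0.03, "y": 0, "z": -0.002, "ax": -0.002, "ay": 0, "az": 0, "claw": 1}, {"x": 0.06, "y": 0, "z": -0.002, "ax": -0.002, "ay": 0, "az": 0, "claw": 1}, {"x": 0.085, "y": 0, "z": -0.002, "ax": -0.002, "ay": 0, "az": 0, "claw": 1}, {"x": 0.1, "y": 0, "z": -0.002, "ax": -0.002, "ay": 0, "az": 0, "claw": 1}, {"x": 0.108, "y": 0, "z": -0.002, "ax": -0.002, "ay": 0, "az": 0, "claw": 1}])

```text
time: 48.07
eef_pos: [0.5768, -0.0746, 0.0795]
orientation: [1.15, 1.249, -1.155]
wrist_force: [-0.6, 1.3, -4.6]
width: 0.0576
```

Request:
step_arm(targets=[{"x": 0, "y": 0, "z": 0, "ax": 0, "ay": 0, "az": 0, "claw": 1}, {"x": 0.002, "y": 0, "z": 0, "ax": 0, "ay": 0, "az": 0, "claw": 1}, {"x": 0.004, "y": 0, "z": 0, "ax": 0, "ay": 0, "az": 0, "claw": 1}, {"x": 0.004, "y": 0, "z": 0, "ax": 0, "ay": 0, "az": 0, "claw": 1}, {"x": 0.004, "y": 0, "z": 0, "ax": 0, "ay": 0, "az": 0, "claw": 1}])

```text
time: 48.48
eef_pos: [0.5795, -0.0747, 0.08]
orientation: [1.151, 1.244, -1.15]
wrist_force: [0.9, 0.1, -4.1]
width: 0.0574
```

Request:
step_arm(targets=[{"x": 0, "y": 0, "z": 0, "ax": 0, "ay": 0, "az": 0, "claw": 1}, {"x": 0, "y": 0, "z": 0, "ax": 0, "ay": 0, "az": 0, "claw": 1}, {"x": 0, "y": 0, "z": 0, "ax": 0, "ay": 0, "az": 0, "claw": 1}, {"x": 0, "y": 0, "z": 0, "ax": 0, "ay": 0, "az": 0, "claw": 1}])

```text
time: 48.82
eef_pos: [0.5787, -0.0744, 0.0789]
orientation: [1.151, 1.245, -1.151]
wrist_force: [-0.8, 0.0, -5.0]
width: 0.0575
```

```bash
python3 plan.py v=36 0,-73.5,64.6,0
```

```text
t 48.82 board pose mm [ -0.4 -73.2  78.9] yaw 0.11 tilt [ 0.0003 -0.0001] w 0.0575 F [-0.8  0.  -5. ]
-> 0,-73.5,64.6,0
   x0.014 y0 z0 a0.002
```

Request:
step_arm(targets=[{"x": 0.005, "y": 0, "z": 0, "ax": 0.002, "ay": 0, "az": 0, "claw": 1}, {"x": 0.009, "y": 0, "z": 0, "ax": 0.002, "ay": 0, "az": 0, "claw": 1}, {"x": 0.012, "y": 0, "z": 0, "ax": 0.002, "ay": 0, "az": 0, "claw": 1}, {"x": 0.012, "y": 0, "z": 0, "ax": 0.002, "ay": 0, "az": 0, "claw": 1}, {"x": 0.012, "y": 0, "z": 0, "ax": 0.002, "ay": 0, "az": 0, "claw": 1}])

```text
time: 49.23
eef_pos: [0.5782, -0.0743, 0.066]
orientation: [1.152, 1.246, -1.153]
wrist_force: [0.1, -0.3, -3.1]
width: 0.0575
```

Request:
step_arm(targets=[{"x": 0, "y": 0, "z": 0, "ax": 0, "ay": 0, "az": 0, "claw": 1}, {"x": 0.001, "y": 0, "z": 0, "ax": 0, "ay": 0, "az": 0, "claw": 1}, {"x": 0.002, "y": 0, "z": 0, "ax": 0, "ay": 0, "az": 0, "claw": 1}, {"x": 0.003, "y": 0, "z": 0, "ax": 0, "ay": 0, "az": 0, "claw": 1}, {"x": 0.003, "y": 0, "z": 0, "ax": 0, "ay": 0, "az": 0, "claw": 1}])

```text
time: 49.65
eef_pos: [0.579, -0.0745, 0.0646]
orientation: [1.152, 1.244, -1.152]
wrist_force: [-2.5, 0.2, 1.3]
width: 0.0573
```

```bash
python3 plan.py
```

```text
t 49.65 board pose mm [ -0.2 -73.3  64.6] yaw -0.0 tilt [ 0.0003 -0.0001] w 0.0573 F [-2.5  0.2  1.3]
```

Contact. Release, rise, and retreat towards the tray side to clear the view.

Request:
step_arm(targets=[{"x": 0, "y": 0, "z": 0, "ax": 0, "ay": 0, "az": 0, "claw": 0.2}, {"x": 0, "y": 0, "z": 0, "ax": 0, "ay": 0, "az": 0, "claw": 0}, {"x": 0, "y": 0, "z": 0, "ax": 0, "ay": 0, "az": 0, "claw": 0}, {"x": 0, "y": 0, "z": 0, "ax": 0, "ay": 0, "az": 0, "claw": 0}, {"x": 0, "y": 0, "z": 0, "ax": 0, "ay": 0, "az": 0, "claw": 0}])

```text
time: 50.07
eef_pos: [0.5789, -0.0745, 0.0638]
orientation: [1.153, 1.244, -1.152]
wrist_force: [0.6, 0.7, -0.2]
width: 0.0854
```

Request:
step_arm(targets=[{"x": -0.015, "y": 0, "z": 0, "ax": 0, "ay": 0, "az": 0, "claw": 0}, {"x": -0.045, "y": 0, "z": 0, "ax": 0, "ay": 0, "az": 0, "claw": 0}, {"x": -0.08, "y": 0, "z": 0, "ax": 0, "ay": 0, "az": 0, "claw": 0}, {"x": -0.115, "y": 0, "z": 0, "ax": 0, "ay": 0, "az": 0, "claw": 0}, {"x": -0.14, "y": 0, "z": 0, "ax": 0, "ay": 0, "az": 0, "claw": 0}])

```text
time: 50.48
eef_pos: [0.5797, -0.0746, 0.2073]
orientation: [1.153, 1.241, -1.15]
wrist_force: [0.7, -0.1, 0.4]
width: 0.095
```

Request:
step_arm(targets=[{"x": 0, "y": -0.015, "z": 0.03, "ax": 0.1, "ay": 0, "az": 0, "claw": 0}, {"x": 0, "y": -0.03, "z": 0.065, "ax": 0.2, "ay": 0, "az": 0, "claw": 0}, {"x": 0, "y": -0.045, "z": 0.1, "ax": 0.3, "ay": 0, "az": 0, "claw": 0}, {"x": 0, "y": -0.06, "z": 0.135, "ax": 0.4, "ay": 0, "az": 0, "claw": 0}, {"x": 0, "y": -0.075, "z": 0.17, "ax": 0.5, "ay": 0, "az": 0, "claw": 0}])

```text
time: 50.9
eef_pos: [0.5163, -0.2511, 0.2039]
orientation: [1.517, 0.975, -1.516]
wrist_force: [1.4, 0.1, -0.5]
width: 0.0952
```

Request:
step_arm(targets=[{"x": 0, "y": 0, "z": 0.03, "ax": 0.1, "ay": 0, "az": 0, "claw": 0}, {"x": 0, "y": 0, "z": 0.065, "ax": 0.2, "ay": 0, "az": 0, "claw": 0}, {"x": 0, "y": 0, "z": 0.1, "ax": 0.3, "ay": 0, "az": 0, "claw": 0}, {"x": 0, "y": 0, "z": 0.135, "ax": 0.4, "ay": 0, "az": 0, "claw": 0}, {"x": 0, "y": 0, "z": 0.17, "ax": 0.5, "ay": 0, "az": 0, "claw": 0}])

```text
time: 51.32
eef_pos: [0.4463, -0.4062, 0.2037]
orientation: [1.852, 0.616, -1.852]
wrist_force: [-0.1, 0.7, -0.7]
width: 0.095
```

Request:
step_arm(targets=[{"x": 0, "y": 0.03, "z": 0, "ax": 0, "ay": 0, "az": 0, "claw": 0}, {"x": 0, "y": 0.065, "z": 0, "ax": 0, "ay": 0, "az": 0, "claw": 0}, {"x": 0, "y": 0.1, "z": 0, "ax": 0, "ay": 0, "az": 0, "claw": 0}, {"x": 0, "y": 0.13, "z": 0, "ax": 0, "ay": 0, "az": 0, "claw": 0}, {"x": 0, "y": 0.13, "z": 0, "ax": 0, "ay": 0, "az": 0, "claw": 0}])

```text
time: 51.73
eef_pos: [0.5272, -0.5118, 0.2015]
orientation: [1.85, 0.619, -1.85]
wrist_force: [-1.8, 0.7, -0.8]
width: 0.095
```

```bash
python3 plan.py; python3 - <<'E'
from h import *
import pickle
c={}
for n in('top','side'):
    c[n]=snap(n,n+'9.png'); pickle.dump(c[n],open(n+'9.pkl','wb'))
a=cv2.resize(c['top']['frame'][170:280,195:325,::-1],None,fx=5,fy=5,interpolation=cv2.INTER_CUBIC)
cv2.imwrite('pics/ct9.png',a)
E
```

```text
t 51.73 board pose mm [ -85.5 -505.3  201.5] yaw -57.38 tilt [-0.0001 -0.0003] w 0.095 F [-1.8  0.7 -0.8]
```

View pics/ct9.png

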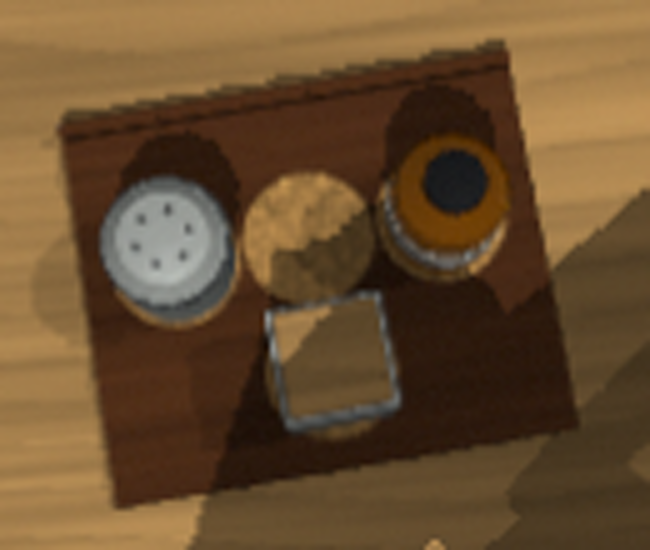

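View pics/side9.png

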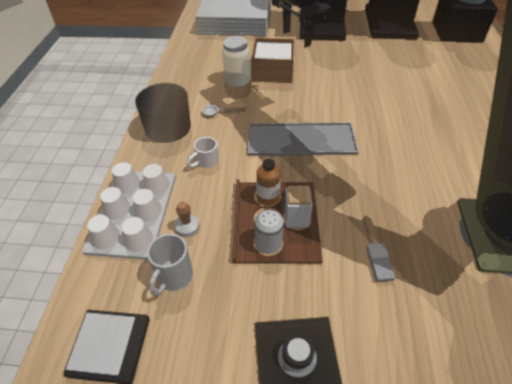

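View pics/top9.png

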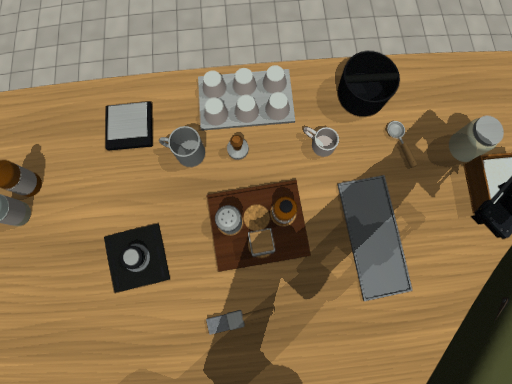

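Request:
step_arm(targets=[{"x": -0.01, "y": -0.02, "z": 0, "ax": 0, "ay": 0, "az": 0, "claw": 0}, {"x": -0.02, "y": -0.05, "z": 0, "ax": 0, "ay": 0, "az": 0, "claw": 0}, {"x": -0.02, "y": -0.07, "z": 0, "ax": 0, "ay": 0, "az": 0, "claw": 0}, {"x": -0.02, "y": -0.07, "z": 0, "ax": 0, "ay": 0, "az": 0, "claw": 0}, {"x": -0.02, "y": -0.07, "z": 0, "ax": 0, "ay": 0, "az": 0, "claw": 0}])

```text
time: 52.25
eef_pos: [0.4828, -0.4513, 0.2246]
orientation: [1.849, 0.62, -1.848]
wrist_force: [-0.3, -0.5, 0.6]
width: 0.0951
```

Request:
step_arm(targets=[{"x": 0, "y": 0, "z": 0, "ax": 0, "ay": 0, "az": 0, "claw": 0}, {"x": 0, "y": 0, "z": 0, "ax": 0, "ay": 0, "az": 0, "claw": 0}, {"x": 0, "y": 0, "z": 0, "ax": 0, "ay": 0, "az": 0, "claw": 0}, {"x": 0, "y": 0, "z": 0, "ax": 0, "ay": 0, "az": 0, "claw": 0}, {"x": 0, "y": 0, "z": 0, "ax": 0, "ay": 0, "az": 0, "claw": 0}])

```text
time: 52.67
eef_pos: [0.4835, -0.4528, 0.2233]
orientation: [1.849, 0.621, -1.85]
wrist_force: [0.4, -0.0, -0.3]
width: 0.0952
```

```bash
python3 plan.py; python3 -c "
from workcell import arm
print(arm.close_job())"
```

```text
t 52.67 board pose mm [-124.5 -443.2  223.3] yaw -57.31 tilt [-0.0003  0.0003] w 0.0952 F [ 0.4 -0.  -0.3]
the job is handed in; nothing more can be done
None
```

The job is done and handed in at about 53 s. The bottle, shaker and tin stood on the side tray together. The leveller then went, steel side down, onto the middle of the tamping mat. After that the tin, shaker and bottle each went back to the cork spot it came from.

Last checks:
- **Leveller:** both cameras put its top within about 1 mm of the mat disc's centre.
- **Tin, shaker and bottle:** all three stand upright in the final pictures, within about 1 pixel (2–3 mm) of where they started. The gripper's return positions were within about 2 mm of the spots.
- **Pitcher, cup and tamper:** they look unmoved in the final pictures; I did not measure them.
- **Robot:** the gripper was open and clear of everything at hand-in, with wrist force near zero. The highest wrist reading at the end of any move was about 8 N.

Two small things were off. My first two move calls were refused for missing fields, and nothing moved. The cork-spot outlines were partly shadowed or hidden, so some of my estimates of those spots disagreed by 1–5 mm. I relied on the board-corner fit and the objects' starting positions, which agreed to about 1 mm.

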